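Clamp a plastic sample in the infrared spectrometer, three clutch clicks

ROBOT

A 6-joint arm with a two-finger parallel gripper is mounted at the origin on the work surface. World frame = base frame: x ahead of the robot, y to its left, z up, the work surface at z = 0. Lengths are in m, angles in rad, forces in N, time in s.
With the tool pointing down it reaches from about 0.325 to 1 m from the base axis. Payload 5.1 kg.
Tool frame: the origin (TCP) lies midway between the tips of the shut fingers; the grasp point (between the pads) lies 19 mm behind it; z points along the fingers, x is the direction in which the jaws open and shut, and the axes are right-handed (so a half turn about z gives the same grasp; the last joint's range is limited). The gripper opens to 85 mm and grips with 20 to 120 N. Pads are 22 mm wide; open, the fingers measure 114 mm over their backs; the gripper's body (76 mm by 85 mm) begins 54 mm behind the grasp point. The pads swing forward as they close: fully open they stand 13 mm farther back than shut.
Start: joints at [-0.083, 0.124, 1.65, -0, 1.367, -0.083], TCP at [0.65, -0, 0.231] pointing down, gripper open.
Joint ranges: [-2.61, 2.61], [-1.02, 2.33], [0.03, 2.71], [-1.35, 4.49], [0.32, 2.68], [-2.91, 2.91]. Speed limits (rad/s): [2.57, 2.57, 3.14, 3.14, 3.14, 3.14].

INTERFACE

Orientations are given as a rotation vector (axis times angle).
In Python, from cell import observe, snapshot, calibration, hand_in, silhouettes gives the robot as it stands.
- The arm moves only by the shell command python3 -m handwheel 'ROWS' [FORCE]. ROWS is JSON, a list of rows, each an object of numbers: "dx", "dy", "dz": the shift along the tool's x, y, z in cm; "spin": the turn about the tool's z in degrees; "jaw": the gripper command: -1 is fully open, 1 is shut, values between are in proportion. In form: [{"dx": .., "dy": .., "dz": .., "spin": .., "jaw": ..}, ...]. A call has 1 to 10 rows; each row shifts and turns the pose as measured when the row begins, along the tool's axes as they then stand; what a row does not reach is not made up. A row lasts 1/10 s, in which the tool goes at most 50 mm and 8.59 degrees, less where a joint would pass 70% of its speed; a pose out of reach is approached as far as the arm can. A call is refused whole if a number of a shift passes 5 or a number of a turn 8.59, either way. A call with a gripper value outside its range is refused whole. The fingers move at their own pace and stop on an object; FORCE is the grip in N (left out, the last holds). Time passes only in rows, so rows that do not move let the fingers close. It gives the time, the measured TCP pose, the force and the opening at its end, in the units of the state.
- observe(): the state, without advancing time (a new reading comes with each control period).
- snapshot(name): name is "scene" or "side" or "wrist"; returns (picture, depth): 384x512x3 uint8, red, green, blue; 384x512 float32, m along the optical axis (not along the pixel's ray), 0 where there is no reading.
- calibration(name): a dict with "fx", "fy", "cx", "cy" (pixels), "origin" and "attitude" of the camera in the world. Camera axes: x right, y up, looking along -z (the intrinsics and any distortion apply to the point x, -y, -z); pixel columns grow to the right and rows downward; lengths in m; the calibration is good to about 2 mm. The wrist camera is an equidistant fisheye: a pixel r from the principal point sees the ray r / f radians off the axis. A picture is of the moment at which its call begins: read the wrist's pose just before it. calibration takes no time and is no camera call; for the wrist camera it gives the pose at the moment of the call.
- hand_in(): hands the job in, once; it reports no verdict.
Trained networks look in the newest picture that a camera, given by its name, has taken for a name from the list of things; names that differ only in an ending like _2 or _b are one class to them, and where a whole thing is asked for, a point or a joint stands for the part that bears it (a point fixed in the world has none). Each returns a list of dicts, best first, with "score" (0 to 1); they miss things now and then, are a little off and sometimes report something else, mostly with a low value. They report only what shows in the picture. A call takes as long as a camera call. They do not tell look-alikes from the thing itself.
- silhouettes(camera, label): "pixels" (384x512 bool, what is visible of it) and "location" ([column, row] in pixels, amid what is visible of it).
The state is a dict: "clock": time; "q": joint angles; "dq": joint speeds; "effort": joint torques, N m; "tcp_pos": TCP position; "eef_rot": TCP orientation; "contact_force": force on the tool from outside, world axes, zero at the start; "wrist_torque": the same for the moment, N m; "grip_width": finger opening in m.
Only numpy, scipy, OpenCV 4.12 (cv2) and the standard library are available. Lean on these libraries where they do the work, as an engineer would, in place of code of your own. Each camera call takes 0.05 s, during which the arm holds its last target.

TASK

Lay the round grey plastic disc flat on the spectrometer's crystal, gently and in the middle of the round steel plate, then swing the press arm over it and ease it up to its stop without shoving. Screw the press down with its black knob, clockwise, until the slip clutch lets go, and stop after exactly three clicks so that the sample stays clamped; let go and leave the other samples and the glassware standing where they are.

Things in the scene. Friction and masses are not known exactly. Their poses are not given: they have to be found in the camera images.
- spectrometer: white bench spectrometer 300 deep (its x) x 220 wide (its y) mm, fixed; origin under its middle, +x points to its rear, z up. Dark deck at 85 mm; the rear 70 mm is a hood up to 110 mm. A steel press column (foot 42 mm wide) stands on the deck at x +35, y 0 mm and carries the press arm.
- crystal (a point): the tiny crystal in the middle of the steel plate (72 mm across, 4 mm proud of the deck) on the spectrometer's front half; this point lies on the plate's top face, 89 mm over the bench, 110 mm in front of the column's axis. The disc belongs centred here, lying flat.
- press_arm: aluminium arm hinged on the column; origin on the vertical hinge axis, 85 mm over the bench; its -x axis points along the arm (24 mm wide bar, 29 to 47 mm over the deck) to the head 110 mm out. Its yaw relative to the spectrometer is the opening: 0 at the stop, head over the crystal; about 1.15 to 1.5 rad at the start, head out on the spectrometer's -y side. Closes clockwise from above.
- head_side (a point): outermost point of the head's round housing (52 mm diameter, 25 to 51 mm over the deck) on the arm's -y side, 38 mm over the deck: push here, square to the arm, with shut fingers. The hinge is stiff (some 3 N at the head) and stays where it is left; the stop is rigid: feel for it, stop at 6 N or so. Carrying the arm by its knob would turn the knob.
- press_axis (a point): point on the head's vertical axis (screw and knob axis) at deck height; moves with the arm and comes to lie over the crystal when the arm is at its stop.
- knob: black fluted round knob on the head, 39 mm diameter, 28 mm high, stays at its height; origin on its axis at its underside (57 mm over the deck), z up, x axis to the grey pointer rib on top. Clockwise from above screws the press down, at first with a steady 0.35 N m or so; anticlockwise unscrews it. The screw stays where it is left. Let go between two clicks, the knob springs to the nearest one (it may hang just half-way).
- knob_grip (a point): point on the knob's axis at a good height to grip, 18 mm over its underside. The anvil hangs an unknown 2.4 to 7.2 mm over the disc and sinks 6 mm per radian, so it bears after 0.4 to 1.2 rad. The collar then stops and the clutch slips: every 20 degrees the torque climbs to about 0.5 N m, drops by 0.25 or more as the knob kicks forward, and climbs again: one click, done a quarter step past the drop.
- knob_mark (a point): outer end of the pointer rib on the knob's top, 18 mm from its axis.
- collar: thin steel collar of 48 mm diameter and 5 mm height directly under the knob, turning with the screw; origin on the axis at its underside, its x axis runs to the dark index pip on its rim. At the start the knob's pointer stands over the pip (within 3 degrees) and leads it by up to 5 while turned freely; each click leaves the pointer 20 degrees (18 clicks per turn) farther clockwise of the pip, so three clicks are 60 degrees.
- disc: the sample: round grey plastic disc, 34 mm diameter, 8 mm thick, about 20 g, lying on the tile; origin at the middle of its underside, z up.
- tile: white glazed lab tile 130 (its x) x 200 (its y) x 6 mm, fixed; origin under its middle. On it three samples lie in a row along its y axis, about 62 mm apart, in any order.
- square: another sample, a grey square plaque 30 x 30 x 8 mm on the tile; stays there.
- ring: another sample, a grey ring of 36 mm outer and 18 mm inner diameter, 8 mm thick, on the tile; stays there.
- flask_a: conical glass flask, 66 mm wide, 102 mm high; origin under its middle; bystander.
- flask_b: conical glass flask, 53 mm wide, 82 mm high; bystander.
- flask_c: conical glass flask, 53 mm wide, 82 mm high; bystander.
- vial_a: small glass vial with black cap, 22 mm wide, 42 mm high; bystander.
- vial_b: small glass vial with white cap, 22 mm wide, 42 mm high; bystander.
- beaker: glass beaker, 72 mm wide, 90 mm high; bystander.
There are look-alikes about, which are no part of the job. What is shaped like the disc but brown or red is not meant.

How it is judged:
By the outcome, as a careful person would: the job done as asked, in the order asked, and still so for the second after the job is handed in, with the robot touching nothing.
It also fails if it takes over 72 s, if anything falls off the work surface, if the arm or the gripper's body presses on something with over 40 N, if the wrist force passes 120 N, or if a joint passes its speed limit or range.

## Working session

There is one attempt and no reset: what is moved stays moved. The work goes in short steps, Python scripts to look and compute and a shell command to move; the robot and the scene stay as the last step left them, time stands still between calls to the robot, and variables do not carry over. Pictures are saved under pics/ and viewed, and the job is handed in when it is done.

```bash
ls; mkdir -p pics
python3 - <<'E'
from cell import *
import cv2,numpy as np
print(observe())
for n in ("scene","side","wrist"):
    p,d=snapshot(n); cv2.imwrite(f"pics/{n}0.png",p[:,:,::-1]); np.save(f"pics/{n}0.npy",d); print(n,calibration(n))
E
```

```text
pics
{'clock': 0.0, 'q': array([-8.25767585e-02,  1.24499012e-01,  1.65165268e+00,  5.04116225e-05,
        1.36752841e+00, -8.25707107e-02]), 'dq': array([-0.00042198, -0.00014187, -0.00052889,  0.00108602,  0.00114393,
        0.00116286]), 'effort': array([ 3.96925461e-04, -4.23608243e+01, -3.65454090e+01,  2.94756808e-05,
        6.89593100e-03,  2.82237529e-06]), 'tcp_pos': array([6.49391717e-01, 5.00329266e-05, 2.30069579e-01]), 'eef_rot': array([-3.14136959e+00,  2.55644207e-05,  3.26115904e-03]), 'contact_force': array([-0.49393133,  0.67773943,  0.28482921]), 'wrist_torque': array([ 0.00024042,  0.01121678, -0.0283708 ]), 'grip_width': 0.08531958882809508}
scene {'fx': 401.9650583985073, 'fy': 401.9650583985073, 'cx': 258.3180465343893, 'cy': 187.11127221406454, 'origin': array([0.96045047, 0.31490578, 1.01988931]), 'attitude': array([0.30087825, 0.63100975, 2.15075661])}
side {'fx': 487.46696958618907, 'fy': 487.46696958618907, 'cx': 252.2886735786795, 'cy': 196.18186624817557, 'origin': array([0.46731505, 1.28365523, 0.96614177]), 'attitude': array([ 0.02239584, -1.48578944, -2.7345708 ])}
wrist {'fx': 297.3186396354542, 'fy': 297.3186396354542, 'cx': 256.7016871771391, 'cy': 195.03381377974782, 'origin': array([0.64938153, 0.0660779 , 0.37350845]), 'attitude': array([-2.63776052e-01,  1.42059009e-05, -2.41258106e-04])}
```

View pics/scene0.png

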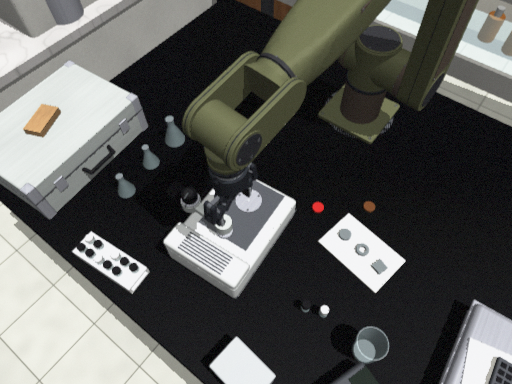

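View pics/side0.png

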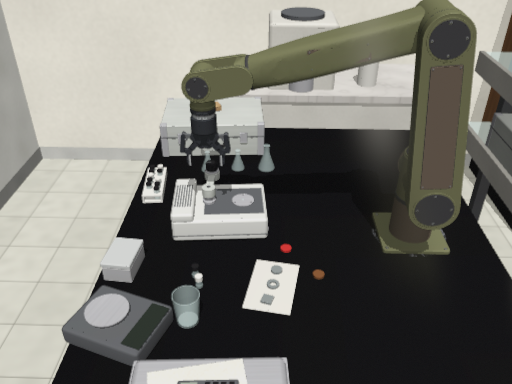

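View pics/wrist0.png

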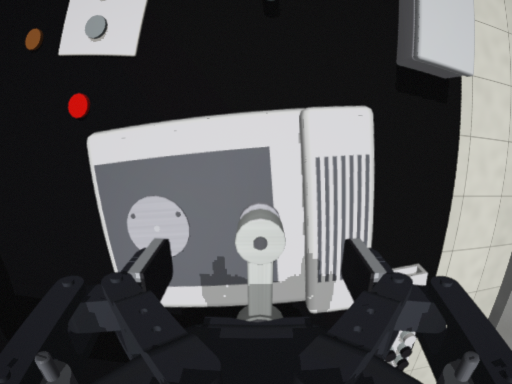

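```bash
cat > h.py <<'E'
from cell import *
import cv2,numpy as np
from scipy.spatial.transform import Rotation as R
np.set_printoptions(precision=4,suppress=True)
def ray(n,c,px):
    u=(px[0]-c["cx"])/c["fx"]; v=(px[1]-c["cy"])/c["fy"]
    if n=="wrist":
        r=np.hypot(u,v); s=np.sin(r)/r if r>1e-9 else 1
        d=np.array([u*s,v*s,np.cos(r)])
    else: d=np.array([u,v,1.])
    d=np.array([d[0],-d[1],-d[2]])
    return R.from_rotvec(c["attitude"]).apply(d)
def onplane(n,c,px,z):
    d=ray(n,c,px); o=np.array(c["origin"]); return o+d*(z-o[2])/d[2]
def bydepth(n,c,px,depth):
    d=ray(n,c,px); f=R.from_rotvec(c["attitude"]).apply([0,0,-1]); return np.array(c["origin"])+d*depth/(d@f)
def proj(n,c,P):
    p=R.from_rotvec(c["attitude"]).inv().apply(np.array(P)-c["origin"]); x,y,z=p[0],-p[1],-p[2]
    if n=="wrist":
        r=np.hypot(x,y); t=np.arctan2(r,z); k=t/r if r>1e-9 else 1/z; x,y=x*k,y*k
    else: x,y=x/z,y/z
    return np.array([c["cx"]+c["fx"]*x,c["cy"]+c["fy"]*y])
def st():
    o=observe(); r=R.from_rotvec(o["eef_rot"]); m=r.as_matrix()
    print("t%.2f tcp"%o["clock"],o["tcp_pos"],"xaxis yaw deg %.2f"%np.degrees(np.arctan2(m[1,0],m[0,0])),"z",m[:,2],"F",o["contact_force"],"T",o["wrist_torque"],"w%.4f"%o["grip_width"]); return o
def goal(o,P,yaw=None):
    m=R.from_rotvec(o["eef_rot"]).as_matrix(); d=m.T@(np.array(P)-o["tcp_pos"])*100
    s=None
    if yaw is not None:
        y=np.degrees(np.arctan2(m[1,0],m[0,0])); s=-(yaw-y)
    print("goal tool cm",d,"spin",s)
E
python3 - <<'E'
from h import *
H=dict(disc=.014,square=.014,ring=.014,tile=.006,crystal=.089,knob=.17,press_arm=.13,collar=.14,spectrometer=.09)
for n in ("scene","side","wrist"):
    p,dp=snapshot(n); c=calibration(n)
    for l in H:
        for r in silhouettes(n,l)[:3]:
            px=r["pixels"]; loc=r["location"]; 
            ys,xs=np.nonzero(px); cen=(xs.mean(),ys.mean()) if len(xs) else None
            med=np.median(dp[px]) if len(xs) else 0
            print(n,l,"%.2f"%r["score"],np.array(loc),len(xs),onplane(n,c,cen,H[l]) , bydepth(n,c,cen,med))
E
```

```text
scene disc 0.41 [369.2 206.9] 106 [0.318  0.2131 0.014 ] [0.3132 0.2123 0.0065]
scene disc 0.40 [343.5 235.6] 103 [0.4362 0.2034 0.014 ] [0.4356 0.2032 0.0127]
scene square 0.41 [378.3 265.7] 134 [0.4612 0.3232 0.014 ] [0.4608 0.3232 0.0132]
scene ring 0.54 [358.9 248.9] 99 [0.4473 0.2629 0.014 ] [0.4463 0.2628 0.012 ]
scene ring 0.20 [358.5 250. ] 3064 [0.4547 0.2666 0.014 ] [0.4504 0.2662 0.0054]
scene tile 0.96 [360.1 253.1] 3160 [0.4504 0.2674 0.006 ] [0.4502 0.2674 0.0056]
scene crystal 0.61 [249.1 202. ] 395 [ 0.5485 -0.0434  0.089 ] [ 0.5481 -0.0438  0.088 ]
scene crystal 0.30 [187.9 194.9] 231 [ 0.6297 -0.1866  0.089 ] [ 0.6572 -0.1448  0.1665]
scene knob 0.51 [189.5 196.4] 249 [ 0.6583 -0.1421  0.17  ] [ 0.6567 -0.1445  0.1655]
scene press_arm 0.66 [193.1 205. ] 668 [ 0.6538 -0.1126  0.13  ] [ 0.6594 -0.1048  0.1462]
scene collar 0.51 [190.5 199.1] 317 [ 0.6508 -0.1537  0.14  ] [ 0.6582 -0.1425  0.161 ]
scene spectrometer 0.92 [230.4 240.5] 8349 [ 0.6565 -0.0184  0.09  ] [ 0.6578 -0.017   0.0941]
side disc 0.57 [286.5 248. ] 76 [0.4012 0.1081 0.014 ] [0.4007 0.0998 0.0072]
s
[... 1145 characters left out ...]
 [ 0.6513 -0.1055  0.1297]
side spectrometer 0.71 [218.4 211. ] 5545 [0.6166 0.0133 0.09  ] [0.6163 0.0161 0.092 ]
wrist disc 0.76 [35.9 38.8] 302 [0.3189 0.2092 0.014 ] [0.313  0.2118 0.0076]
wrist disc 0.73 [95.9 26. ] 406 [0.4349 0.2019 0.014 ] [0.4348 0.202  0.0139]
wrist disc 0.68 [ 80.7 108.6] 371 [0.4088 0.0937 0.014 ] [0.4048 0.0942 0.0081]
wrist tile 0.90 [105.   26.5] 3872 [0.4424 0.2015 0.006 ] [0.4427 0.2013 0.0065]
wrist tile 0.26 [255.1 256.9] 4080 [ 0.6527 -0.1287  0.006 ] [ 0.6516 -0.0582  0.1394]
wrist crystal 0.92 [160.7 225.2] 2566 [ 0.5442 -0.0412  0.089 ] [ 0.5443 -0.0411  0.0892]
wrist press_arm 0.71 [259.2 253.7] 3776 [ 0.6519 -0.0628  0.13  ] [ 0.6518 -0.0567  0.1416]
```

Candidates for the disc (scene px): grey round (344,235) on the tile; red round (318,207) and brown round (369,206) off it; ring (361,250); square (379,266). The grey round one it is; next I go over it and check it in a close crop.

```bash
python3 -m handwheel '[{"dx":-3.6,"dy":-2.5,"dz":0.5,"jaw":-0.2},{"dx":-3.6,"dy":-2.5,"dz":0.5,"jaw":-0.2},{"dx":-3.6,"dy":-2.5,"dz":0.5,"jaw":-0.2},{"dx":-3.6,"dy":-2.5,"dz":0.5,"jaw":-0.2},{"dx":-3.6,"dy":-2.5,"dz":0.5,"jaw":-0.2},{"dx":-3.6,"dy":-2.5,"dz":0.5,"jaw":-0.2},{"jaw":-0.2}]' 30
cat > look.py <<'E'
from h import *
import sys
name=sys.argv[1]; out=sys.argv[2]; labs=sys.argv[3].split(",") if len(sys.argv)>3 else []
H=dict(disc=.014,square=.014,ring=.014,tile=.006,crystal=.089,knob=.17,press_arm=.132,collar=.142,spectrometer=.09)
st(); c=calibration(name); p,dp=snapshot(name); cv2.imwrite(f"pics/{out}.png",p[:,:,::-1]); np.savez(f"pics/{out}.npz",p=p,d=dp,**c)
for l in labs:
    for r in silhouettes(name,l)[:3]:
        px=r["pixels"]; ys,xs=np.nonzero(px); cen=(xs.mean(),ys.mean())
        print(l,"%.2f"%r["score"],np.array(cen),len(xs),"rgb",p[px].mean(0).round(),onplane(name,c,cen,H[l]),bydepth(name,c,cen,np.median(dp[px])))
E
python3 look.py wrist w1 disc,tile,ring,square
```

```text
t1.65 tcp [ 0.65   -0.      0.2313] xaxis yaw deg -0.00 z [ 0. -0. -1.] F [-0.1669  0.681   0.8124] T [-0.0356  0.0058 -0.0493] w0.0854
disc 0.85 [ 78.1237 105.6338] 396 rgb [190.  16.  11.] [0.4083 0.0943 0.014 ] [0.4042 0.0947 0.0079]
disc 0.78 [95.6227 26.3148] 432 rgb [131. 137. 139.] [0.435  0.2023 0.014 ] [0.4349 0.2024 0.0137]
disc 0.62 [157.3935 222.6144] 2658 rgb [181. 182. 189.] [ 0.5168 -0.0696  0.014 ] [ 0.5445 -0.0413  0.0893]
tile 0.71 [102.7505  27.4977] 3960 rgb [203. 203. 205.] [0.4422 0.2012 0.006 ] [0.4424 0.201  0.0064]
ring 0.25 [258.8863 261.228 ] 3851 rgb [166. 169. 167.] [ 0.6531 -0.1246  0.014 ] [ 0.6519 -0.0572  0.1414]$[0]: bad value
```

View pics/w1.png

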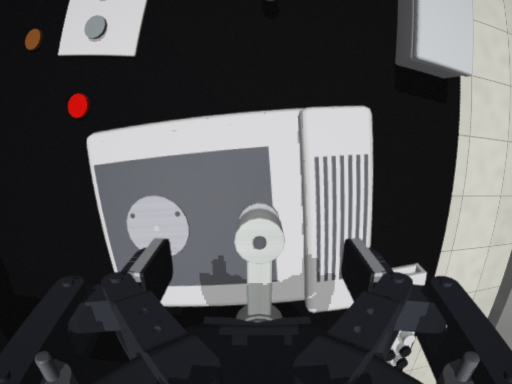

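```bash
python3 -m handwheel '[{"dx":-3.6,"dy":-2.5,"dz":0.5,"spin":0,"jaw":-0.2},{"dx":-3.6,"dy":-2.5,"dz":0.5,"spin":0,"jaw":-0.2},{"dx":-3.6,"dy":-2.5,"dz":0.5,"spin":0,"jaw":-0.2},{"dx":-3.6,"dy":-2.5,"dz":0.5,"spin":0,"jaw":-0.2},{"dx":-3.6,"dy":-2.5,"dz":0.5,"spin":0,"jaw":-0.2},{"dx":-3.6,"dy":-2.5,"dz":0.5,"spin":0,"jaw":-0.2},{"dx":0,"dy":0,"dz":0,"spin":0,"jaw":-0.2}]' 30
python3 look.py wrist w2 disc,tile,ring,square
```

```text
clock: 2.6
tcp_pos: [0.4275, 0.1536, 0.1986]
eef_rot: [-3.141, 0.006, -0.001]
contact_force: [-0.3, -0.2, -1.0]
grip_width: 0.0513
t2.60 tcp [0.4275 0.1536 0.1986] xaxis yaw deg -0.23 z [ 0.0004  0.0008 -1.    ] F [-0.253  -0.2349 -1.0436] T [0.019  0.024  0.0091] w0.0513
disc 0.71 [155.6012 126.8207] 647 rgb [129.  80.  40.] [0.3132 0.212  0.014 ] [0.3112 0.2119 0.0082]
disc 0.59 [235.1306 221.885 ] 513 rgb [210.  25.  20.] [0.4021 0.0987 0.014 ] [0.4017 0.0966 0.0082]
tile 0.64 [270.6647  84.2559] 16989 rgb [211. 211. 214.] [0.4437 0.2565 0.006 ] [0.4436 0.2564 0.0068]
tile 0.44 [451.8697   6.1149] 844 rgb [ 98. 107. 109.] [0.6897 0.3895 0.006 ] [0.6576 0.3687 0.0471]
ring 0.74 [269.7008  77.7171] 615 rgb [148. 155. 157.] [0.4423 0.2629 0.014 ] [0.4423 0.2629 0.0142]
square 0.89 [283.9136  26.5818] 660 rgb [148. 155. 157.] [0.4583 0.3226 0.014 ] [0.4582 0.3224 0.0147]
square 0.50 [452.1495   6.1518] 863 rgb [ 97. 107. 109.] [0.6839 0.3855 0.014 ] [0.6588 0.3693 0.0461]
```

View pics/w2.png

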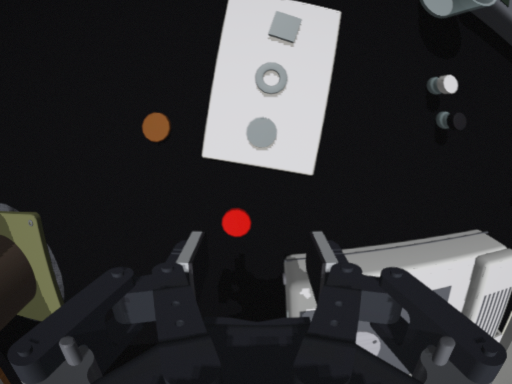

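Run:
```python
from h import *
f=np.load("pics/w2.npz"); c={k:f[k] for k in("fx","fy","cx","cy","origin","attitude")}; p=f["p"]
g=p[95:165,225:300].astype(int).mean(2); m=((g>80)&(g<185)).astype(np.uint8)
n,l,s,ce=cv2.connectedComponentsWithStats(m)
cv2.imwrite("pics/crop2.png",cv2.resize(p[90:180,215:315,::-1],None,fx=6,fy=6))
cn,_=cv2.findContours(m,cv2.RETR_EXTERNAL,cv2.CHAIN_APPROX_NONE)
for k in cn:
    if len(k)>40:
        (x,y),r=cv2.minEnclosingCircle(k); 
        P=np.array([onplane("wrist",c,q,.014) for q in k[:,0]+[225,95]]); print(P.min(0),P.max(0),(P.min(0)+P.max(0))/2)
        el=cv2.fitEllipse(k); print(el, onplane("wrist",c,(el[0][0]+225,el[0][1]+95),.014))
o=st(); goal(o,[.4345,.2025,.006],-11.4)
```

```text
[0.3924 0.1671 0.014 ] [0.4225 0.1719 0.014 ] [0.4075 0.1695 0.014 ]
((13.074381828308105, 67.21935272216797), (1.0264843702316284, 25.949064254760742), 98.81800079345703) [0.407  0.1693 0.014 ]
[0.4162 0.1839 0.014 ] [0.4491 0.2193 0.014 ] [0.4327 0.2016 0.014 ]
((36.29133224487305, 38.21979904174805), (29.81678009033203, 32.11576843261719), 0.3108879029750824) [0.4329 0.2014 0.014 ]
t2.85 tcp [0.4324 0.1513 0.2005] xaxis yaw deg -0.51 z [ 0.004   0.0003 -1.    ] F [-1.1049  0.0623  0.3312] T [ 0.0102  0.0451 -0.0276] w0.0512
goal tool cm [ 0.0818 -5.1115 19.4566] spin 10.885809469038382
```

View pics/crop2.png

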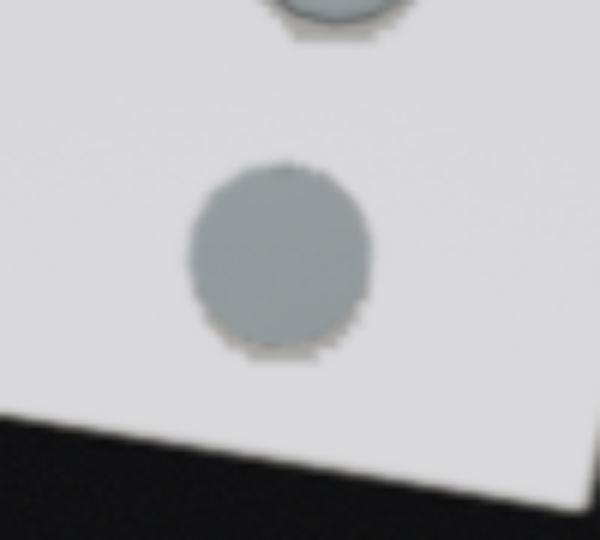

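The crop shows a solid grey round disc (full-frame 262,133) on the tile, no hole – right piece. Re-measuring now the arm is at rest.

```bash
cat > fitdisc.py <<'E'
from h import *
import sys
o=st(); c=calibration("wrist"); p,d=snapshot("wrist"); o=st()
px=proj("wrist",c,[.434,.2025,.014]).astype(int); x0,y0=px-32
g=p[max(y0,0):y0+64,x0:x0+64].astype(int); y0=max(y0,0)
s=g.max(2)-g.min(2); g=g.mean(2); m=((g>110)&(g<172)&(s<25)).astype(np.uint8); m=cv2.morphologyEx(m,cv2.MORPH_OPEN,np.ones((5,5)))
cn,_=cv2.findContours(m,cv2.RETR_EXTERNAL,cv2.CHAIN_APPROX_NONE); k=max(cn,key=cv2.contourArea)
el=cv2.fitEllipse(k); q=(el[0][0]+x0,el[0][1]+y0); print(el[1],q); C=onplane("wrist",c,q,.014); print("disc",C)
goal(o,[C[0],C[1],.006],-11.4)
E
python3 fitdisc.py
```

```text
t2.85 tcp [0.4324 0.1513 0.2005] xaxis yaw deg -0.51 z [ 0.004   0.0003 -1.    ] F [-1.1049  0.0623  0.3312] T [ 0.0102  0.0451 -0.0276] w0.0512
t2.90 tcp [0.4324 0.1512 0.2004] xaxis yaw deg -0.53 z [ 0.0035  0.0003 -1.    ] F [-0.0596  0.9266  0.537 ] T [-0.0238  0.0209 -0.0446] w0.0516
(29.28989601135254, 31.017370223999023) (np.float64(255.61140632629395), np.float64(130.8568000793457))
disc [0.4326 0.2016 0.014 ]
goal tool cm [-0.0996 -5.0347 19.4398] spin 10.868365703559192
```

```bash
python3 -m handwheel '[{"dx":0,"dy":-1.7,"dz":3.5,"spin":4,"jaw":-0.2},{"dx":0,"dy":-1.7,"dz":3.5,"spin":4,"jaw":-0.2},{"dx":0,"dy":-1.7,"dz":3.5,"spin":3,"jaw":-0.2},{"dx":0,"dy":0,"dz":3.2,"spin":0,"jaw":-0.2},{"dx":0,"dy":0,"dz":0,"spin":0,"jaw":-0.2},{"dx":0,"dy":0,"dz":0,"spin":0,"jaw":-0.2}]'
python3 -c "
from h import *
goal(st(),[.4329,.2019,.006],-11.4)"; python3 look.py wrist w3
```

```text
clock: 3.5
tcp_pos: [0.4471, 0.2009, 0.0636]
eef_rot: [-3.12, 0.344, -0.018]
contact_force: [0.3, 0.6, 1.0]
grip_width: 0.0514
t3.50 tcp [0.4471 0.2009 0.0636] xaxis yaw deg -12.58 z [ 0.012   0.0013 -0.9999] F [0.3197 0.6318 1.0423] T [-0.044  -0.0298 -0.0229] w0.0514
goal tool cm [-1.4735  0.2335  5.746 ] spin -1.1825955393228806
t3.50 tcp [0.4471 0.2009 0.0636] xaxis yaw deg -12.58 z [ 0.012   0.0013 -0.9999] F [0.3197 0.6318 1.0423] T [-0.044  -0.0298 -0.0229] w0.0514
```

View pics/w3.png

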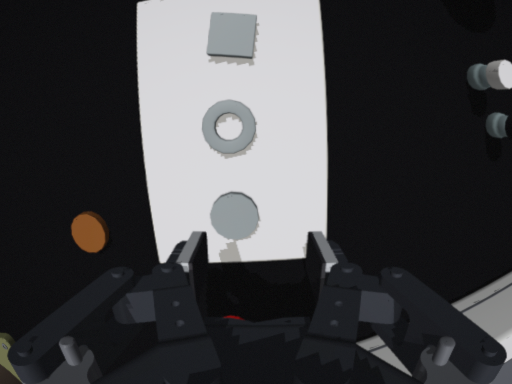

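```bash
python3 -m handwheel '[{"dx":-0.8,"dy":0.1,"dz":1.0,"spin":-0.6,"jaw":-0.2},{"dx":-0.7,"dy":0.1,"dz":1.0,"spin":-0.6,"jaw":-0.2},{"dx":0,"dy":0,"dz":0,"spin":0,"jaw":-0.2},{"dx":0,"dy":0,"dz":0,"spin":0,"jaw":-0.2}]'
python3 -c "
from h import *
goal(st(),[.4329,.2019,.006],-11.4)"; python3 look.py wrist w4 disc
```

```text
clock: 3.95
tcp_pos: [0.4343, 0.2023, 0.0469]
eef_rot: [-3.12, 0.311, -0.031]
contact_force: [-0.5, 0.5, 0.4]
grip_width: 0.0514
t3.95 tcp [0.4343 0.2023 0.0469] xaxis yaw deg -11.39 z [ 0.0201  0.004  -0.9998] F [-0.5151  0.5396  0.3811] T [-0.0678  0.0376  0.015 ] w0.0514
goal tool cm [-0.2086  0.0954  4.0873] spin 0.014582063365768505
t3.95 tcp [0.4343 0.2023 0.0469] xaxis yaw deg -11.39 z [ 0.0201  0.004  -0.9998] F [-0.5151  0.5396  0.3811] T [-0.0678  0.0376  0.015 ] w0.0514
disc 0.96 [ 91.2568 235.4802] 1464 rgb [116.  71.  34.] [0.3175 0.2152 0.014 ] [0.313  0.2134 0.0076]
disc 0.55 [251.3708 221.9096] 2125 rgb [145. 153. 155.] [0.4318 0.204  0.014 ] [0.4318 0.2041 0.0143]
disc 0.55 [249.0778 124.3582] 2172 rgb [146. 153. 155.] [0.4426 0.2636 0.014 ] [0.4426 0.2636 0.0142]
```

View pics/w4.png

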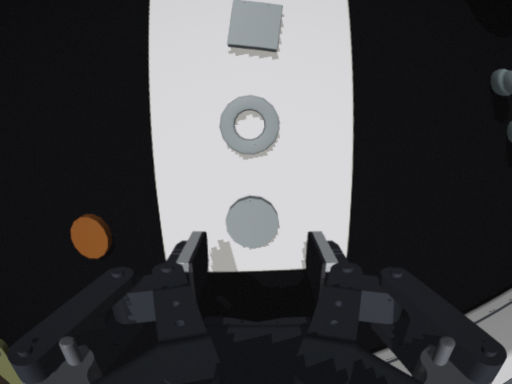

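```bash
python3 -m handwheel '[{"dx":-0.1,"dy":0,"dz":1.0,"spin":0,"jaw":-0.2},{"dx":-0.1,"dy":0,"dz":1.0,"spin":0,"jaw":-0.2},{"dx":0,"dy":0,"dz":0.8,"spin":0,"jaw":-0.2},{"dx":0,"dy":0,"dz":0.6,"spin":0,"jaw":-0.2},{"dx":0,"dy":0,"dz":0.3,"spin":0,"jaw":-0.2},{"dx":0,"dy":0,"dz":0.1,"spin":0,"jaw":-0.2},{"dx":0,"dy":0,"dz":0,"spin":0,"jaw":-0.2}]'
python3 -c "
from h import *
goal(st(),[.4329,.2027,.006],-11.4)"; python3 look.py wrist w5 disc;  python3 look.py side s5
```

```text
clock: 4.75
tcp_pos: [0.4331, 0.2029, 0.0052]
eef_rot: [-3.12, 0.311, -0.03]
contact_force: [-0.2, -0.3, -0.6]
grip_width: 0.0513
t4.75 tcp [0.4331 0.2029 0.0052] xaxis yaw deg -11.39 z [ 0.0193  0.0037 -0.9998] F [-0.1711 -0.3422 -0.5905] T [-0.0074 -0.0004 -0.0157] w0.0513
goal tool cm [-0.0179  0.0191 -0.0814] spin 0.012215373134329965
t4.75 tcp [0.4331 0.2029 0.0052] xaxis yaw deg -11.39 z [ 0.0193  0.0037 -0.9998] F [-0.1711 -0.3422 -0.5905] T [-0.0074 -0.0004 -0.0157] w0.0513
disc 0.89 [254.9936 248.8303] 3417 rgb [124. 131. 133.] [0.4324 0.205  0.014 ] [0.4324 0.2051 0.0142]
disc 0.79 [ 64.3044 260.7667] 1869 rgb [96. 57. 26.] [0.3195 0.2157 0.014 ] [0.3135 0.2132 0.0075]
t4.85 tcp [0.4334 0.2029 0.0056] xaxis yaw deg -11.39 z [ 0.0201  0.0039 -0.9998] F [-0.5311  0.3369 -0.3724] T [0.0077 0.0594 0.0337] w0.0511
```

View pics/w5.png

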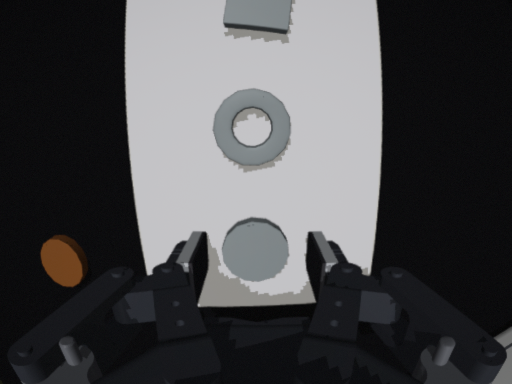

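```bash
python3 -m handwheel '[{"dx":0,"dy":-0.1,"dz":0,"spin":0,"jaw":0.2},{"dx":0,"dy":-0.05,"dz":0,"spin":0,"jaw":0.5},{"dx":0,"dy":0,"dz":0,"spin":0,"jaw":1},{"dx":0,"dy":0,"dz":0,"spin":0,"jaw":1},{"dx":0,"dy":0,"dz":0,"spin":0,"jaw":1},{"dx":0,"dy":0,"dz":0,"spin":0,"jaw":1}]' 30
python3 -c "
from h import *
goal(st(),[.4329,.2027,.006],-11.4)"
```

```text
clock: 5.5
tcp_pos: [0.4348, 0.205, 0.007]
eef_rot: [-3.119, 0.311, -0.035]
contact_force: [0.1, 0.4, -0.2]
grip_width: 0.0319
t5.50 tcp [0.4348 0.205  0.007 ] xaxis yaw deg -11.39 z [ 0.0229  0.0049 -0.9997] F [ 0.1246  0.4442 -0.1785] T [-0.0093  0.0208  0.0264] w0.0319
goal tool cm [-0.1433  0.2604  0.0993] spin 0.012160308786596019
```

```bash
python3 -m handwheel '[{"dx":0,"dy":0,"dz":-0.5,"spin":0,"jaw":1},{"dx":0,"dy":0,"dz":-1,"spin":0,"jaw":1},{"dx":0,"dy":0,"dz":-1.5,"spin":0,"jaw":1},{"dx":0,"dy":0,"dz":-2,"spin":0,"jaw":1},{"dx":0,"dy":0,"dz":-2,"spin":0,"jaw":1},{"dx":0,"dy":0,"dz":-1,"spin":0,"jaw":1}]' 30
python3 look.py wrist w6 disc;  python3 look.py side s6 disc
```

```text
clock: 6.1
tcp_pos: [0.4316, 0.2041, 0.0908]
eef_rot: [-3.12, 0.311, -0.03]
contact_force: [0.6, 0.6, 0.2]
grip_width: 0.0323
t6.10 tcp [0.4316 0.2041 0.0908] xaxis yaw deg -11.39 z [ 0.0198  0.0039 -0.9998] F [0.5847 0.569  0.2368] T [ 0.0052  0.0219 -0.0191] w0.0323
disc 0.98 [247.9523 310.237 ] 713 rgb [127.  17.  15.] [0.4054 0.107  0.014 ] [0.4043 0.1022 0.0074]
disc 0.80 [256.7337 250.3718] 3233 rgb [139. 146. 148.] [0.4252 0.1651 0.014 ] [0.4314 0.2047 0.0985]
disc 0.64 [117.4253 218.6327] 1051 rgb [123.  76.  37.] [0.3157 0.2145 0.014 ] [0.3122 0.213  0.0079]
t6.20 tcp [0.4321 0.2042 0.0907] xaxis yaw deg -11.39 z [ 0.021   0.0043 -0.9998] F [-0.334   0.0572 -0.1401] T [ 0.0282  0.003  -0.0289] w0.0320
disc 0.41 [215.8555 208.6323] 5183 rgb [170. 170. 168.] [ 0.6371 -0.1003  0.014 ] [0.6232 0.0129 0.0919]
disc 0.21 [210.437  178.9326] 460 rgb [135. 136. 133.] [ 0.6767 -0.2983  0.014 ] [ 0.6512 -0.1061  0.1297]
```

View pics/w6.png

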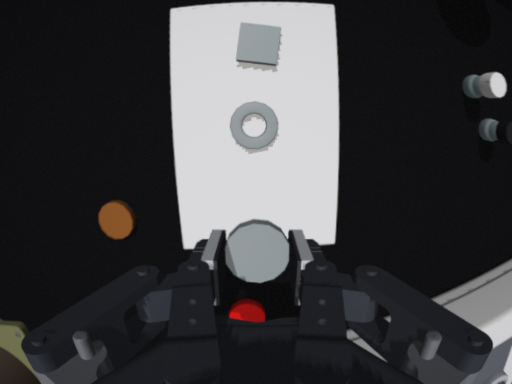

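Run:
```python
import cv2
i=cv2.imread("pics/s6.png")
cv2.imwrite("pics/s6c.png",cv2.resize(i[170:320,180:380],None,fx=4,fy=4))
```

```text
(no output)
```

View pics/s6c.png

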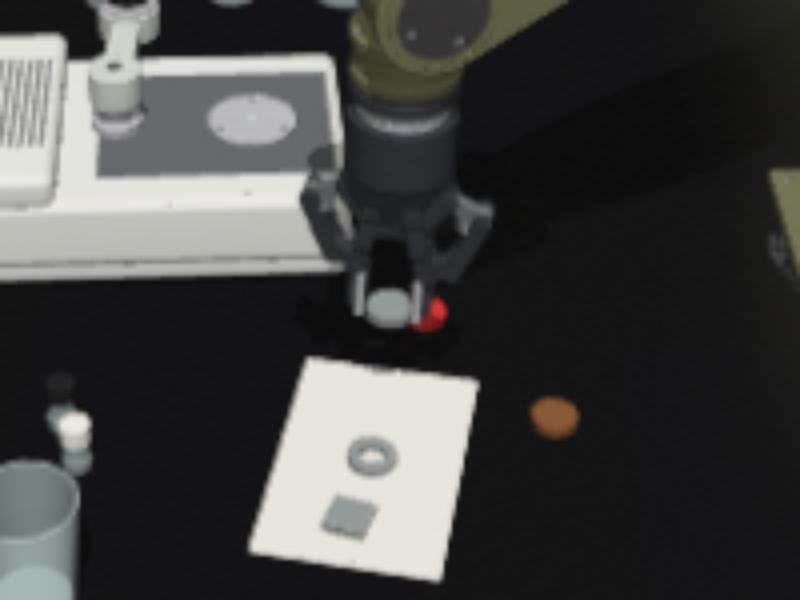

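```bash
python3 -m handwheel '[{"dx":0.8,"dy":1.2,"dz":-1.5,"spin":0,"jaw":1},{"dx":1.6,"dy":2.2,"dz":-1.5,"spin":0,"jaw":1},{"dx":2.2,"dy":3.0,"dz":-1.5,"spin":0,"jaw":1},{"dx":2.2,"dy":3.0,"dz":-1,"spin":0,"jaw":1},{"dx":2.2,"dy":3.0,"dz":-1,"spin":0,"jaw":1},{"dx":2.0,"dy":2.8,"dz":0,"spin":0,"jaw":1},{"dx":1.6,"dy":2.2,"dz":0,"spin":0,"jaw":1},{"dx":1.0,"dy":1.4,"dz":0,"spin":0,"jaw":1},{"dx":0.5,"dy":0.7,"dz":0,"spin":0,"jaw":1},{"dx":0,"dy":0,"dz":0,"spin":0,"jaw":1}]' 30
python3 look.py wrist w7 crystal,press_arm; python3 -c "
from h import *
goal(st(),[.5445,-.042,.11])"
```

```text
clock: 7.3
tcp_pos: [0.5244, -0.0245, 0.14]
eef_rot: [-3.126, 0.308, 0.016]
contact_force: [-0.5, -0.6, -0.1]
grip_width: 0.0319
t7.30 tcp [ 0.5244 -0.0245  0.14  ] xaxis yaw deg -11.26 z [-0.0098  0.0011 -1.    ] F [-0.533  -0.5517 -0.1186] T [0.05   0.0448 0.011 ] w0.0319
crystal 0.77 [297.9458 218.94  ] 3265 rgb [181. 182. 189.] [ 0.5513 -0.0335  0.089 ] [ 0.5512 -0.0331  0.0899]
press_arm 0.81 [451.2101 234.8162] 6149 rgb [157. 160. 158.] [ 0.647 -0.05   0.132] [ 0.643  -0.0467  0.1375]
t7.45 tcp [ 0.5241 -0.0231  0.1404] xaxis yaw deg -11.14 z [-0.0093  0.0012 -1.    ] F [ 0.4428  0.2819 -0.0173] T [ 0.0062 -0.0277  0.0139] w0.0323
goal tool cm [2.3972 1.4574 3.0178] spin None
```

View pics/w7.png

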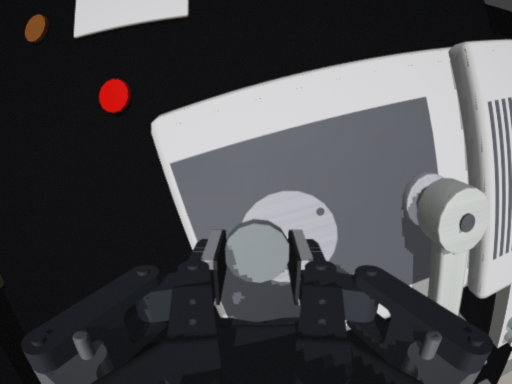

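```bash
python3 -m handwheel '[{"dx":0.8,"dy":0.5,"dz":0.3,"spin":0,"jaw":1},{"dx":0.9,"dy":0.5,"dz":0.5,"spin":0,"jaw":1},{"dx":0.5,"dy":0.3,"dz":0.4,"spin":0,"jaw":1},{"dx":0.2,"dy":0.1,"dz":0.2,"spin":0,"jaw":1},{"dx":0,"dy":0,"dz":0,"spin":0,"jaw":1},{"dx":0,"dy":0,"dz":0,"spin":0,"jaw":1}]' 30
python3 look.py wrist w8 disc,crystal,press_arm; python3 -c "
from h import *
goal(st(),[.5445,-.042,.11])"
```

```text
clock: 8.05
tcp_pos: [0.5462, -0.0405, 0.1245]
eef_rot: [-3.127, 0.299, 0.015]
contact_force: [0.8, 0.3, -0.5]
grip_width: 0.0323
t8.05 tcp [ 0.5462 -0.0405  0.1245] xaxis yaw deg -10.92 z [-0.0098  0.0016 -1.    ] F [ 0.779   0.2709 -0.5253] T [ 0.0213  0.0004 -0.0265] w0.0323
disc 0.95 [15.4839 20.3463] 436 rgb [107.  64.  30.] [0.3187 0.2058 0.014 ] [0.3132 0.2099 0.0082]
disc 0.60 [256.6394 250.3031] 3336 rgb [137. 144. 147.] [ 0.5343 -0.0957  0.014 ] [ 0.5462 -0.0399  0.1321]
disc 0.55 [87.5421 85.0878] 843 rgb [184.  17.  11.] [0.4082 0.0927 0.014 ] [0.4046 0.0943 0.008 ]
crystal 0.97 [252.9051 207.2673] 4141 rgb [182. 183. 190.] [ 0.5452 -0.0303  0.089 ] [ 0.5453 -0.0302  0.0895]
press_arm 0.66 [438.3786 224.1716] 7580 rgb [161. 164. 162.] [ 0.6479 -0.0471  0.132 ] [ 0.6432 -0.0433  0.1392]
t8.25 tcp [ 0.5462 -0.0404  0.1248] xaxis yaw deg -10.91 z [-0.0091  0.0015 -1.    ] F [ 0.5315 -0.0438  0.1897] T [ 0.0382 -0.0744  0.026 ] w0.0319
goal tool cm [-0.1225  0.1849  1.4847] spin None
```

View pics/w8.png

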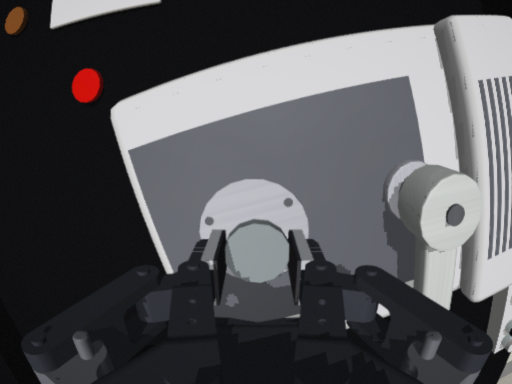

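```bash
cat > fitplate.py <<'E'
from h import *
import sys
from scipy.optimize import least_squares
f=np.load(f"pics/{sys.argv[1]}.npz"); c={k:f[k] for k in("fx","fy","cx","cy","origin","attitude")}; p=f["p"].astype(float).mean(2)
C=np.array([.545,-.042])
if len(sys.argv)>2: C=np.array(eval(sys.argv[2]))
for it in range(4):
    P=[]
    for a in np.radians(np.arange(-60,260,3)):
        u=np.array([np.cos(a),np.sin(a)]); rr=np.arange(.029,.044,.0003)
        I=np.array([cv2.getRectSubPix(p.astype(np.float32),(1,1),tuple(map(float,proj("wrist",c,[*(C+r*u),.089]))))[0,0] for r in rr])
        g=I[4:]-I[:-4]; k=g.argmin()
        if g[k]<-35 and I[:max(k,1)].mean()>150 and I[k+5:k+12].mean()<110: P.append(C+rr[k+2]*u)
    P=np.array(P)
    s=least_squares(lambda q:np.hypot(*(P-q[:2]).T)-q[2],[*C,.036],loss="soft_l1",f_scale=.0005)
    s2=least_squares(lambda q:np.hypot(*(P-q[:2]).T)-.036,[*C],loss="soft_l1",f_scale=.0005)
    C=s2.x
print(len(P),"free",s.x,"fixed",s2.x,np.abs(s2.fun).mean())
E
python3 fitplate.py w8; python3 fitplate.py w7;python3 fitplate.py w1
```

```text
30 free [ 0.5421 -0.0476  0.0359] fixed [ 0.542  -0.0477] 0.0001995570774165095
56 free [ 0.5418 -0.0473  0.036 ] fixed [ 0.5417 -0.0473] 0.0006374486587021445
30 free [ 0.5429 -0.0463  0.0354] fixed [ 0.5424 -0.047 ] 0.0005296217764606001fitplate.py:13: RuntimeWarning: Mean of empty slice.
  if g[k]<-35 and I[:max(k,1)].mean()>150 and I[k+5:k+12].mean()<110: P.append(C+rr[k+2]*u)
  ret = ret.dtype.type(ret / rcount)
fitplate.py:13: RuntimeWarning: Mean of empty slice.
  if g[k]<-35 and I[:max(k,1)].mean()>150 and I[k+5:k+12].mean()<110: P.append(C+rr[k+2]*u)
  ret = ret.dtype.type(ret / rcount)
```

Run:
```python
from h import *
f=np.load("pics/w1.npz"); c={k:f[k] for k in("fx","fy","cx","cy","origin","attitude")}; p=f["p"]
print(proj("wrist",c,[.542,-.0473,.089]),onplane("wrist",c,(157,228.5),.089))
cv2.imwrite("pics/c1.png",cv2.resize(p[185:270,115:205,::-1],None,fx=7,fy=7,interpolation=cv2.INTER_NEAREST))
```

```text
[155.8726 227.7213] [ 0.5432 -0.0482  0.089 ]
```

View pics/c1.png

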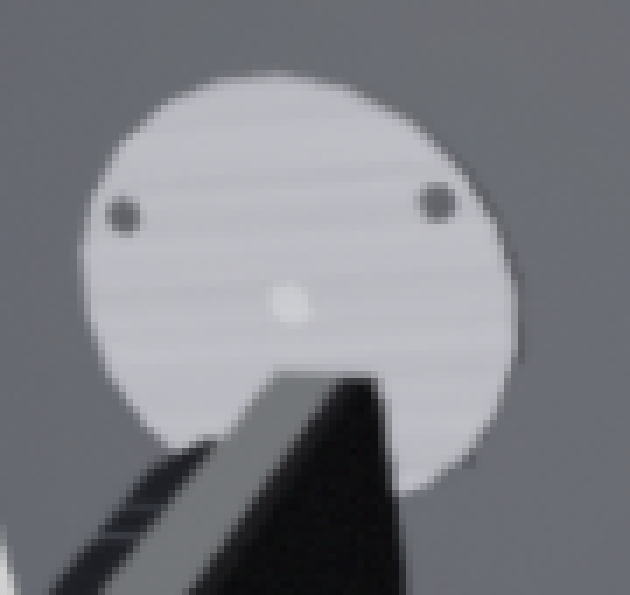

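```bash
python3 -m handwheel '[{"dx":-0.1,"dy":0.3,"dz":0.5,"spin":0,"jaw":1},{"dx":-0.1,"dy":0.3,"dz":0.7,"spin":0,"jaw":1},{"dx":-0.05,"dy":0.2,"dz":0.7,"spin":0,"jaw":1},{"dx":0,"dy":0,"dz":0.5,"spin":0,"jaw":1},{"dx":0,"dy":0,"dz":0.2,"spin":0,"jaw":1},{"dx":0,"dy":0,"dz":0,"spin":0,"jaw":1}]' 30
python3 look.py wrist w9 disc; python3 fitplate.py w9; python3 -c "
from h import *
goal(st(),[.5422,-.0481,.09])"
```

```text
clock: 8.85
tcp_pos: [0.5408, -0.0484, 0.0962]
eef_rot: [-3.127, 0.299, 0.016]
contact_force: [-0.2, -0.2, -0.1]
grip_width: 0.032
t8.85 tcp [ 0.5408 -0.0484  0.0962] xaxis yaw deg -10.92 z [-0.0098  0.0016 -1.    ] F [-0.1962 -0.243  -0.1468] T [-0.0082 -0.0178 -0.0123] w0.0320
disc 0.79 [256.7954 250.3883] 3304 rgb [136. 144. 146.] [ 0.5319 -0.0902  0.014 ] [ 0.5409 -0.0478  0.1038]
disc 0.59 [74.5166 72.9869] 993 rgb [182.  16.  11.] [0.4083 0.0923 0.014 ] [0.4044 0.0944 0.008 ]
disc 0.54 [5.8413 9.3173] 271 rgb [87. 51. 24.] [0.3252 0.1993 0.014 ] [0.3187 0.2045 0.0077]
43 free [ 0.5423 -0.0469  0.0354] fixed [ 0.5419 -0.0476] 0.00046099883610265326
t8.95 tcp [ 0.5411 -0.0484  0.0966] xaxis yaw deg -10.91 z [-0.0091  0.0015 -1.    ] F [-0.1309  0.3592  0.4143] T [-0.0184  0.0204 -0.0165] w0.0320
goal tool cm [ 0.107  -0.0453  0.6637] spin None
```

View pics/w9.png

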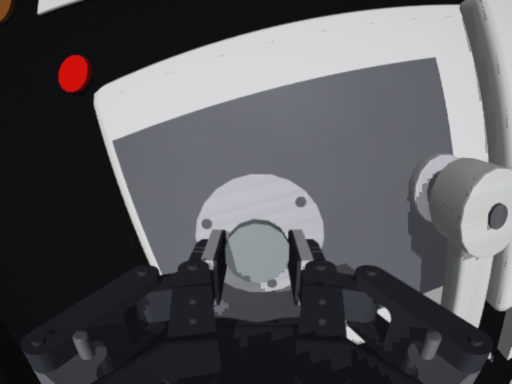

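```bash
python3 -m handwheel '[{"dx":0.05,"dy":0,"dz":0.25,"spin":0,"jaw":1},{"dx":0.05,"dy":0,"dz":0.15,"spin":0,"jaw":1},{"dx":0,"dy":0,"dz":0,"spin":0,"jaw":1}]' 30;python3 -c "
from h import *
goal(st(),[.5422,-.0481,.09])"
```

```text
clock: 9.25
tcp_pos: [0.5429, -0.0486, 0.0932]
eef_rot: [-3.127, 0.298, 0.012]
contact_force: [-0.1, 1.0, 0.1]
grip_width: 0.0323
t9.25 tcp [ 0.5429 -0.0486  0.0932] xaxis yaw deg -10.90 z [-0.0074  0.0012 -1.    ] F [-0.1235  0.9678  0.1349] T [-0.0715  0.0121 -0.0273] w0.0323
goal tool cm [-0.0742 -0.0313  0.3214] spin None
```

```bash
python3 -m handwheel '[{"dx":0,"dy":0,"dz":0.06,"spin":0,"jaw":1},{"dx":0,"dy":0,"dz":0.04,"spin":0,"jaw":1}]' 30;python3 -c "
from h import *
goal(st(),[.5422,-.0481,.09])"
```

```text
clock: 9.45
tcp_pos: [0.5431, -0.0485, 0.0924]
eef_rot: [-3.127, 0.298, 0.011]
contact_force: [-0.2, -0.4, 0.1]
grip_width: 0.0319
t9.45 tcp [ 0.5431 -0.0485  0.0924] xaxis yaw deg -10.89 z [-0.0069  0.0011 -1.    ] F [-0.1971 -0.3882  0.0917] T [-0.0168  0.0126 -0.0319] w0.0319
goal tool cm [-0.0955 -0.023   0.2393] spin None
```

```bash
python3 -m handwheel '[{"dx":-0.08,"dy":0,"dz":0.1,"spin":0,"jaw":1},{"dx":0,"dy":0,"dz":0.06,"spin":0,"jaw":1}]' 30;python3 -c "
from h import *
goal(st(),[.5422,-.0481,.09])"
```

```text
clock: 9.65
tcp_pos: [0.5424, -0.0484, 0.0908]
eef_rot: [-3.127, 0.298, 0.011]
contact_force: [-0.1, 0.1, -0.4]
grip_width: 0.0316
t9.65 tcp [ 0.5424 -0.0484  0.0908] xaxis yaw deg -10.89 z [-0.0067  0.001  -1.    ] F [-0.0911  0.1079 -0.4006] T [ 0.0451 -0.0532  0.0186] w0.0316
goal tool cm [-0.0198 -0.0232  0.081 ] spin None
```

```bash
python3 -m handwheel '[{"dx":-0.05,"dy":0,"dz":0.05,"spin":0,"jaw":1},{"dx":0,"dy":0,"dz":0.04,"spin":0,"jaw":1}]' 30;python3 -c "
from h import *
goal(st(),[.5422,-.0481,.09])"
```

```text
clock: 9.85
tcp_pos: [0.5418, -0.0483, 0.0899]
eef_rot: [-3.127, 0.298, 0.011]
contact_force: [-1.3, 0.7, 1.6]
grip_width: 0.032
t9.85 tcp [ 0.5418 -0.0483  0.0899] xaxis yaw deg -10.89 z [-0.0067  0.001  -1.    ] F [-1.3474  0.7108  1.6035] T [ 0.0459  0.1102 -0.013 ] w0.0320
goal tool cm [ 0.0373 -0.0243 -0.0105] spin None
```

```bash
python3 -m handwheel '[{"dx":0.03,"dy":0,"dz":0.04,"spin":0,"jaw":1}]' 30;python3 -c "
from h import *
goal(st(),[.5422,-.0481,.09])"; python3 look.py wrist w10 disc; python3 fitplate.py w10
```

```text
clock: 9.95
tcp_pos: [0.5419, -0.0483, 0.0898]
eef_rot: [-3.127, 0.298, 0.012]
contact_force: [-3.1, 0.8, 4.5]
grip_width: 0.0323
t9.95 tcp [ 0.5419 -0.0483  0.0898] xaxis yaw deg -10.89 z [-0.0073  0.0011 -1.    ] F [-3.0505  0.8076  4.531 ] T [ 0.0621  0.3611 -0.0343] w0.0323
goal tool cm [ 0.0243 -0.0236 -0.0176] spin None
t9.95 tcp [ 0.5419 -0.0483  0.0898] xaxis yaw deg -10.89 z [-0.0073  0.0011 -1.    ] F [-3.0505  0.8076  4.531 ] T [ 0.0621  0.3611 -0.0343] w0.0323
disc 0.67 [256.7187 250.3307] 3302 rgb [137. 145. 147.] [ 0.5338 -0.0872  0.014 ] [ 0.5419 -0.0477  0.0974]
disc 0.67 [3.6772 8.0823] 158 rgb [67. 39. 19.] [0.3299 0.197  0.014 ] [0.3222 0.2032 0.0065]
disc 0.65 [69.5127 72.8362] 946 rgb [186.  16.  11.] [0.4087 0.092  0.014 ] [0.4048 0.094  0.0082]
44 free [ 0.5424 -0.0465  0.0349] fixed [ 0.5419 -0.0477] 0.0008401817410195574
```

```bash
python3 -m handwheel '[{"dx":0,"dy":0,"dz":0,"spin":0,"jaw":0.15},{"dx":0,"dy":0,"dz":0,"spin":0,"jaw":0.0},{"dx":0,"dy":0,"dz":0,"spin":0,"jaw":-0.15},{"dx":0,"dy":0,"dz":0,"spin":0,"jaw":-0.15},{"dx":0,"dy":0,"dz":-0.3,"spin":0,"jaw":-0.15},{"dx":0,"dy":0,"dz":-0.8,"spin":0,"jaw":-0.15},{"dx":0,"dy":0,"dz":-1.5,"spin":0,"jaw":-0.15},{"dx":0,"dy":0,"dz":-1.5,"spin":0,"jaw":-0.15},{"dx":0,"dy":0,"dz":-1,"spin":0,"jaw":-0.15},{"dx":0,"dy":0,"dz":0,"spin":0,"jaw":-0.15}]' 30; python3 look.py wrist w11 disc; python3 fitplate.py w11; st
```

```text
clock: 11.05
tcp_pos: [0.5437, -0.0486, 0.1466]
eef_rot: [-3.127, 0.298, 0.004]
contact_force: [0.6, 0.5, 0.8]
grip_width: 0.049
t11.05 tcp [ 0.5437 -0.0486  0.1466] xaxis yaw deg -10.89 z [-0.0027  0.0003 -1.    ] F [0.5559 0.4544 0.8012] T [-0.0482  0.0002 -0.011 ] w0.0490
disc 0.88 [254.4717 215.1837] 1840 rgb [144. 151. 154.] [ 0.5358 -0.0765  0.014 ] [ 0.5419 -0.0485  0.0972]
disc 0.68 [97.2673 78.7341] 707 rgb [192.  18.  12.] [0.407  0.0927 0.014 ] [0.4039 0.0943 0.0083]
disc 0.65 [26.7275 17.3968] 378 rgb [111.  66.  31.] [0.3179 0.2058 0.014 ] [0.3128 0.2099 0.0082]
50 free [ 0.5421 -0.0473  0.0359] fixed [ 0.542  -0.0472] 0.000559547406660502bash: st: command not found
```

View pics/w11.png

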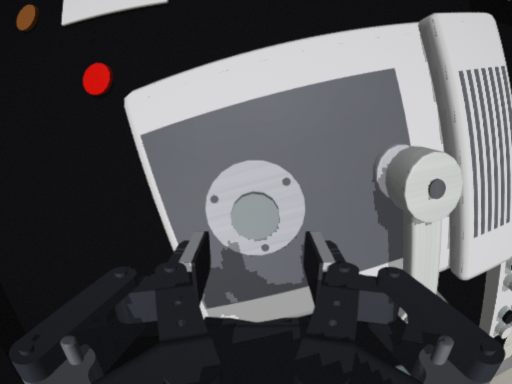

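Run:
```python
from h import *
from scipy.optimize import least_squares
f=np.load("pics/w11.npz"); c={k:f[k] for k in("fx","fy","cx","cy","origin","attitude")}; p=f["p"].astype(float).mean(2).astype(np.float32)
H=[]
for x,y in((214,200),(287,182),(265,248)):
    w=np.clip(150-p[y-5:y+6,x-5:x+6],0,None); yy,xx=np.mgrid[y-5:y+6,x-5:x+6]; H.append(onplane("wrist",c,((w*xx).sum()/w.sum(),(w*yy).sum()/w.sum()),.089)[:2])
H=np.array(H); print("holes",H,H.mean(0),np.hypot(*(H-H.mean(0)).T))
C=np.array([.542,-.048])
for it in range(4):
    P=[]
    for a in np.radians(np.arange(0,360,4)):
        u=np.array([np.cos(a),np.sin(a)]); rr=np.arange(.013,.021,.0002)
        I=np.array([cv2.getRectSubPix(p,(1,1),tuple(map(float,proj("wrist",c,[*(C+r*u),.097]))))[0,0] for r in rr])
        g=I[5:]-I[:-5]; k=g.argmax()
        if g[k]>12: P.append(C+rr[k+2]*u)
    P=np.array(P); s=least_squares(lambda q:np.hypot(*(P-q[:2]).T)-q[2],[*C,.017],loss="soft_l1",f_scale=.0003); C=s.x[:2]
print("disc",len(P),s.x,np.abs(s.fun).mean())
cv2.imwrite("pics/c11.png",cv2.resize(f["p"][150:265,195:320,::-1],None,fx=5,fy=5,interpolation=cv2.INTER_NEAREST))
```

```text
holes [[ 0.5155 -0.034 ]
 [ 0.5675 -0.031 ]
 [ 0.5441 -0.0776]] [ 0.5424 -0.0475] [0.0301 0.0301 0.0301]
disc 90 [ 0.5421 -0.0494  0.0173] 0.00040425529035029807
```

View pics/c11.png

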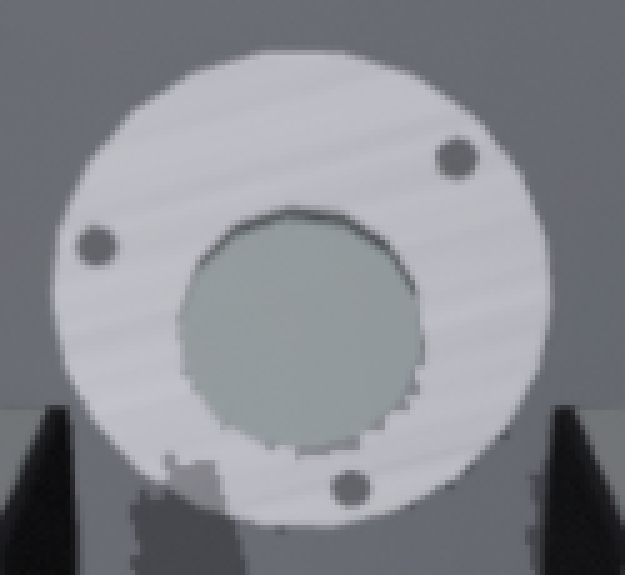

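Run:
```python
from h import *
f=np.load("pics/w11.npz"); c={k:f[k] for k in("fx","fy","cx","cy","origin","attitude")}; d=f["d"]
for q in((437,188),(430,180),(420,200),(425,240),(425,280),(410,315)): print(q,d[q[1],q[0]],bydepth("wrist",c,q,d[q[1],q[0]]))
# deck edges: front-left corner, etc. on z=.085
for q in((143,134),(395,70),(176,238)): print(q,onplane("wrist",c,q,.085))
```

```text
(437, 188) 0.14917569 [ 0.651  -0.0377  0.1445]
(430, 180) 0.15130526 [ 0.6482 -0.0331  0.1413]
(420, 200) 0.15413445 [ 0.6406 -0.0437  0.1415]
(425, 240) 0.17165132 [ 0.6503 -0.0763  0.1315]
(425, 280) 0.1780236 [ 0.6512 -0.1073  0.1331]
(410, 315) 0.08071027 [ 0.5931 -0.0498  0.2217]
(143, 134) [0.4738 0.0221 0.085 ]
(395, 70) [0.6622 0.0356 0.085 ]
(176, 238) [ 0.4782 -0.0599  0.085 ]
```

Run:
```python
from h import *
n="scene"; c=calibration(n); p,dp=snapshot(n); cv2.imwrite("pics/scene2.png",p[:,:,::-1])
for l in("flask_a","vial_a","beaker","knob","collar","press_axis"):
    for r in silhouettes(n,l)[:4]:
        px=r["pixels"]; ys,xs=np.nonzero(px); print(l,"%.2f"%r["score"],xs.mean().round(),ys.mean().round(),bydepth(n,c,(xs.mean(),ys.mean()),np.median(dp[px])))
```

```text
flask_a 0.77 149.0 158.0 [ 0.5847 -0.4024  0.0326]
flask_a 0.73 173.0 135.0 [ 0.4763 -0.4033  0.0409]
vial_a 0.58 324.0 311.0 [0.6555 0.2709 0.0363]
vial_a 0.43 306.0 306.0 [0.6711 0.2289 0.0363]
beaker 0.62 370.0 346.0 [0.6589 0.3985 0.0421]
knob 0.82 189.0 195.0 [ 0.6566 -0.1441  0.1651]
knob 0.64 150.0 159.0 [ 0.5862 -0.3997  0.0311]
collar 0.75 189.0 197.0 [ 0.6583 -0.1425  0.1601]
press_axis 0.80 205.0 211.0 [ 0.6575 -0.0953  0.1418]
```

View pics/scene2.png

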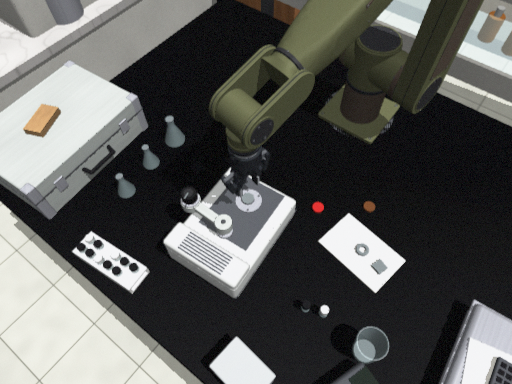

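```bash
python3 -m handwheel '[{"dx":0,"dy":0,"dz":-1.5,"spin":-8.5,"jaw":1},{"dx":0,"dy":0,"dz":-2,"spin":-8.5,"jaw":1},{"dx":0,"dy":0,"dz":-2,"spin":-8.5,"jaw":1},{"dx":0,"dy":0,"dz":-1.5,"spin":-8.5,"jaw":1},{"dx":0,"dy":0,"dz":0,"spin":-8.5,"jaw":1},{"dx":0,"dy":0,"dz":0,"spin":-8.5,"jaw":1},{"dx":0,"dy":0,"dz":0,"spin":-8.5,"jaw":1},{"dx":0,"dy":0,"dz":0,"spin":-8.5,"jaw":1},{"dx":0,"dy":0,"dz":0,"spin":-8.5,"jaw":1},{"dx":0,"dy":0,"dz":0,"spin":-8.5,"jaw":1}]' 30; python3 -c "
from h import *
goal(st(),[.71,-.15,.215],90)"
```

```text
clock: 12.5
tcp_pos: [0.5408, -0.0481, 0.2114]
eef_rot: [-2.478, -1.912, 0.017]
contact_force: [-0.0, 0.1, -0.1]
grip_width: 0.0001
t12.50 tcp [ 0.5408 -0.0481  0.2114] xaxis yaw deg 75.30 z [-0.0161  0.0029 -0.9999] F [-0.0269  0.1238 -0.131 ] T [0.0136 0.0159 0.0435] w0.0001
goal tool cm [-5.5656 18.9481 -0.6584] spin -14.69554779604772
```

```bash
python3 -m handwheel '[{"dx":-0.5,"dy":1.5,"dz":0,"spin":-7.3,"jaw":1},{"dx":-1.0,"dy":2.0,"dz":0,"spin":-7.3,"jaw":1},{"dx":-1.5,"dy":2.5,"dz":0,"spin":0,"jaw":1},{"dx":-1.5,"dy":2.5,"dz":0,"spin":0,"jaw":1},{"dx":-1.5,"dy":2.5,"dz":0,"spin":0,"jaw":1},{"dx":-1.5,"dy":2.2,"dz":0,"spin":0,"jaw":1},{"dx":-1.2,"dy":1.6,"dz":0,"spin":0,"jaw":1},{"dx":-0.8,"dy":1,"dz":0,"spin":0,"jaw":1},{"dx":-0.4,"dy":0.5,"dz":0,"spin":0,"jaw":1},{"dx":0,"dy":0,"dz":0,"spin":0,"jaw":1}]' 30; python3 look.py wrist w12 knob,collar,press_arm;  python3 -c "
from h import *
goal(st(),[.70,-.15,.12],90)"
```

```text
clock: 13.5
tcp_pos: [0.706, -0.1548, 0.2018]
eef_rot: [-2.192, -2.221, 0.02]
contact_force: [-0.2, 0.2, 0.3]
grip_width: 0.0001
t13.50 tcp [ 0.706  -0.1548  0.2018] xaxis yaw deg 90.74 z [-0.024   0.0053 -0.9997] F [-0.2126  0.1643  0.2611] T [0.0171 0.0251 0.0291] w0.0001
knob 0.77 [267.5232 138.6817] 3299 rgb [60. 60. 63.] [ 0.6522 -0.1489  0.17  ] [ 0.6522 -0.1489  0.171 ]
collar 0.91 [266.5997 137.1722] 3832 rgb [71. 72. 75.] [ 0.6527 -0.1483  0.142 ] [ 0.6513 -0.1494  0.1703]
collar 0.40 [324.9485 138.5156] 9168 rgb [141. 142. 143.] [ 0.6524 -0.1075  0.142 ] [ 0.6524 -0.1076  0.1425]
press_arm 0.82 [325.4079 138.3588] 9152 rgb [140. 142. 143.] [ 0.6527 -0.1047  0.132 ] [ 0.6523 -0.1073  0.1424]
t13.70 tcp [ 0.7054 -0.1539  0.2026] xaxis yaw deg 90.79 z [-0.0233  0.0052 -0.9997] F [-1.1561  0.7388 -0.3552] T [-0.0231 -0.0483 -0.0057] w0.0001
goal tool cm [ 0.3546 -0.346   8.2691] spin 0.7946401178639917
```

View pics/w12.png

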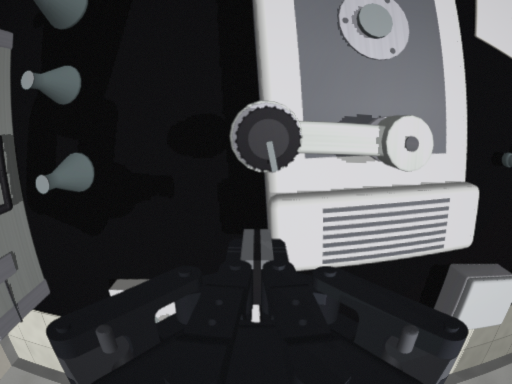

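```bash
python3 -m handwheel '[{"dx":0.1,"dy":0,"dz":1.2,"spin":0.3,"jaw":1},{"dx":0.1,"dy":0,"dz":1.8,"spin":0.3,"jaw":1},{"dx":0.1,"dy":0,"dz":1.8,"spin":0.2,"jaw":1},{"dx":0,"dy":0,"dz":1.6,"spin":0,"jaw":1},{"dx":0,"dy":0,"dz":1.0,"spin":0,"jaw":1},{"dx":0,"dy":0,"dz":0.5,"spin":0,"jaw":1},{"dx":0,"dy":0,"dz":0.2,"spin":0,"jaw":1},{"dx":0,"dy":0,"dz":0,"spin":0,"jaw":1}]' 30; python3 look.py wrist w13;  python3 -c "
from h import *
goal(st(),[.689,-.15,.119],90)"
```

```text
clock: 14.5
tcp_pos: [0.7006, -0.148, 0.1131]
eef_rot: [-2.205, -2.205, 0.022]
contact_force: [-0.1, 0.5, 0.2]
grip_width: 0.0002
t14.50 tcp [ 0.7006 -0.148   0.1131] xaxis yaw deg 90.00 z [-0.0266  0.0063 -0.9996] F [-0.1004  0.4726  0.2451] T [ 0.0165 -0.0295  0.0053] w0.0002
t14.55 tcp [ 0.7008 -0.148   0.1135] xaxis yaw deg 90.00 z [-0.0261  0.0061 -0.9996] F [ 0.4533  1.0918 -0.5114] T [-0.0321 -0.0192 -0.0445] w-0.0000
goal tool cm [-0.1927 -1.1952 -0.5245] spin 0.004982223022352628
```

View pics/w13.png

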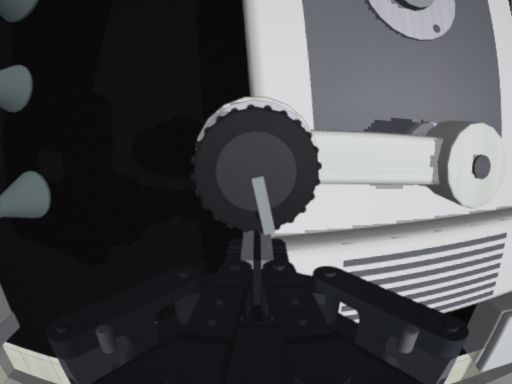

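```bash
python3 -m handwheel '[{"dx":-0.1,"dy":-0.4,"dz":-0.5,"spin":0,"jaw":1},{"dx":-0.1,"dy":-0.4,"dz":0,"spin":0,"jaw":1},{"dx":0,"dy":-0.2,"dz":0,"spin":0,"jaw":1}]' 30;  python3 -c "
from h import *
goal(st(),[.689,-.15,.119],90)"
```

```text
clock: 14.85
tcp_pos: [0.6918, -0.1508, 0.1218]
eef_rot: [-2.208, -2.208, 0.019]
contact_force: [-0.5, -0.7, -0.8]
grip_width: 0.0001
t14.85 tcp [ 0.6918 -0.1508  0.1218] xaxis yaw deg 90.01 z [-0.022   0.0048 -0.9997] F [-0.4945 -0.6653 -0.7924] T [-0.0127 -0.0731  0.0016] w0.0001
goal tool cm [ 0.0759 -0.2738  0.2891] spin 0.008475731687710208
```

```bash
python3 -m handwheel '[{"dx":0,"dy":-0.25,"dz":0.15,"spin":0,"jaw":1},{"dx":0,"dy":-0.25,"dz":0,"spin":0,"jaw":1},{"dx":0,"dy":-0.25,"dz":0,"spin":0,"jaw":1}]' 30;  python3 -c "
from h import *
goal(st(),[.689,-.15,.119],90)"
```

```text
clock: 15.15
tcp_pos: [0.6856, -0.1517, 0.1221]
eef_rot: [-2.213, -2.212, 0.014]
contact_force: [3.6, -1.1, -1.3]
grip_width: -0.0004
t15.15 tcp [ 0.6856 -0.1517  0.1221] xaxis yaw deg 89.99 z [-0.0153  0.0028 -0.9999] F [ 3.5922 -1.0516 -1.3349] T [-0.2402 -0.632  -0.0246] w-0.0004
goal tool cm [0.1645 0.3466 0.303 ] spin -0.012153604848833766
```

```bash
python3 -m handwheel '[{"dx":-0.08,"dy":-0.4,"dz":0.05,"spin":2,"jaw":1},{"dx":-0.2,"dy":-0.8,"dz":0,"spin":4,"jaw":1},{"dx":-0.25,"dy":-1.0,"dz":0,"spin":5,"jaw":1},{"dx":-0.25,"dy":-1.0,"dz":0,"spin":5,"jaw":1},{"dx":-0.25,"dy":-1.0,"dz":0,"spin":5,"jaw":1}]' 30;  cat > arcs.py <<'E'
from h import *
o=st(); Hg=np.array([.652,-.0387]); m=R.from_rotvec(o["eef_rot"]).as_matrix()
ex=m[:2,0]/np.hypot(*m[:2,0]); r=o["tcp_pos"][:2]-Hg; yaw=np.degrees(np.arctan2(ex[1],ex[0]))
ey=np.array([ex[1],-ex[0]]); print("r in tool",r@ex,r@ey,"yaw",yaw,"left to 4.5:",yaw-4.5,"Fpush",o["contact_force"][:2]@ey, "Fx",o["contact_force"][:2]@ex)
R0=np.hypot(*r); a=np.arctan2(r[1],r[0]); 
print("arm dir est deg (if touching, offs 34mm)",np.degrees(a)%360-np.degrees(np.arcsin(.034/R0)), "radius",R0)
E
python3 arcs.py
```

```text
clock: 15.65
tcp_pos: [0.6445, -0.1566, 0.1223]
eef_rot: [-2.598, -1.759, 0.008]
contact_force: [3.7, -0.7, -1.5]
grip_width: 0.0003
t15.65 tcp [ 0.6445 -0.1566  0.1223] xaxis yaw deg 68.20 z [-0.0061  0.0003 -1.    ] F [ 3.7116 -0.7036 -1.4647] T [-0.1452 -0.5732 -0.0521] w0.0003
r in tool -0.11229769579984304 0.036838652203673716 yaw 68.19720593299027 left to 4.5: 63.69720593299027 Fpush 3.7073922001558732 Fx 0.7252319845217136
arm dir est deg (if touching, offs 34mm) 249.63971988312304 radius 0.11818569616555685
```

```bash
python3 -m handwheel '[{"dx":-0.25,"dy":-1.0,"dz":0,"spin":5,"jaw":1},{"dx":-0.25,"dy":-1.0,"dz":0,"spin":5,"jaw":1},{"dx":-0.25,"dy":-1.0,"dz":0,"spin":5,"jaw":1},{"dx":-0.25,"dy":-1.0,"dz":0,"spin":5,"jaw":1},{"dx":-0.25,"dy":-0.95,"dz":0,"spin":5,"jaw":1},{"dx":-0.25,"dy":-0.95,"dz":0,"spin":5,"jaw":1}]' 30; python3 arcs.py
```

```text
clock: 16.25
tcp_pos: [0.5871, -0.1379, 0.1224]
eef_rot: [2.976, 0.991, -0.001]
contact_force: [2.7, -1.8, -1.7]
grip_width: -0.0003
t16.25 tcp [ 0.5871 -0.1379  0.1224] xaxis yaw deg 36.83 z [ 0.0009 -0.0052 -1.    ] F [ 2.6943 -1.7901 -1.6675] T [-0.332  -0.4797 -0.0298] w-0.0003
r in tool -0.11139313714916563 0.04049271192697095 yaw 36.83311142825646 left to 4.5: 32.33311142825646 Fpush 3.0479076695901415 Fx 1.0833185468406608
arm dir est deg (if touching, offs 34mm) 220.13983809442865 radius 0.11852464183929635
```

```bash
python3 -m handwheel '[{"dx":-0.25,"dy":-1.0,"dz":0,"spin":4.5,"jaw":1},{"dx":-0.25,"dy":-1.0,"dz":0,"spin":4.5,"jaw":1},{"dx":-0.25,"dy":-1.0,"dz":0,"spin":4.5,"jaw":1},{"dx":-0.25,"dy":-0.9,"dz":0,"spin":4.5,"jaw":1},{"dx":-0.2,"dy":-0.6,"dz":0,"spin":3,"jaw":1}]' 30; python3 arcs.py; python3 look.py wrist w14 knob,disc
```

```text
clock: 16.75
tcp_pos: [0.5541, -0.1061, 0.1226]
eef_rot: [3.103, 0.404, 0.006]
contact_force: [2.7, -2.7, -1.4]
grip_width: -0.0003
t16.75 tcp [ 0.5541 -0.1061  0.1226] xaxis yaw deg 14.86 z [ 0.0052 -0.0122 -0.9999] F [ 2.688  -2.6713 -1.3738] T [-0.3611 -0.4205 -0.0234] w-0.0003
r in tool -0.11193214762104783 0.04004454602314528 yaw 14.85555705064942 left to 4.5: 10.35555705064942 Fpush 3.271172698941311 Fx 1.9132784669687677
arm dir est deg (if touching, offs 34mm) 197.921755092195 radius 0.1188796506440856
t16.75 tcp [ 0.5541 -0.1061  0.1226] xaxis yaw deg 14.86 z [ 0.0052 -0.0122 -0.9999] F [ 2.688  -2.6713 -1.3738] T [-0.3611 -0.4205 -0.0234] w-0.0003
knob 0.71 [262.8309 199.6879] 10455 rgb [51. 51. 55.] [ 0.5457 -0.0676  0.17  ] [ 0.5456 -0.0674  0.1705]
disc 0.68 [261.0374 115.9773] 1015 rgb [147. 155. 157.] [ 0.5412 -0.0421  0.014 ] [ 0.5395 -0.0416  0.0976]
disc 0.48 [262.8639 104.4752] 5724 rgb [184. 185. 192.] [ 0.5401 -0.0323  0.014 ] [ 0.5389 -0.0348  0.0901]
```

View pics/w14.png

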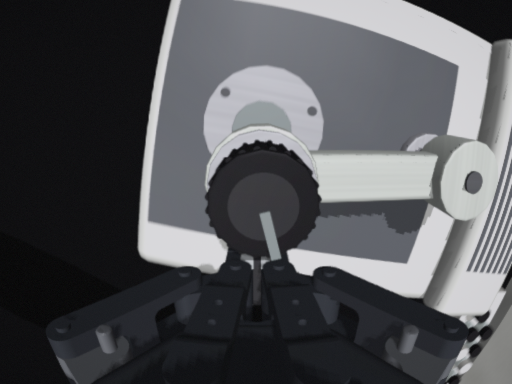

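```bash
python3 -m handwheel '[{"dx":-0.15,"dy":-0.5,"dz":0,"spin":2.5,"jaw":1},{"dx":-0.15,"dy":-0.5,"dz":0,"spin":2.5,"jaw":1},{"dx":-0.1,"dy":-0.35,"dz":0,"spin":2,"jaw":1}]' 30; python3 arcs.py
```

```text
clock: 17.2
tcp_pos: [0.5475, -0.0958, 0.1226]
eef_rot: [3.119, 0.219, 0.006]
contact_force: [1.1, -3.9, -0.9]
grip_width: 0.0002
t17.20 tcp [ 0.5475 -0.0958  0.1226] xaxis yaw deg 8.03 z [ 0.0047 -0.0151 -0.9999] F [ 1.1065 -3.8815 -0.9174] T [-0.4959 -0.2128 -0.0275] w0.0002
r in tool -0.11145435240864064 0.0419338944891 yaw 8.033601995001524 left to 4.5: 3.533601995001524 Fpush 3.9980248226876 Fx 0.5531662292328147
arm dir est deg (if touching, offs 34mm) 192.06226231515768 radius 0.11908200610441709
```

```bash
python3 -m handwheel '[{"dx":-0.05,"dy":-0.25,"dz":0,"spin":1,"jaw":1},{"dx":-0.05,"dy":-0.25,"dz":0,"spin":1,"jaw":1}]' 30; python3 arcs.py;  python3 -m handwheel '[{"dx":-0.05,"dy":-0.25,"dz":0,"spin":1,"jaw":1}]' 30; python3 arcs.py; python3 look.py wrist w15 knob,collar; python3 look.py side s15; python3 look.py scene c15
```

```text
clock: 17.4
tcp_pos: [0.5456, -0.0923, 0.1226]
eef_rot: [3.12, 0.164, 0.004]
contact_force: [-0.4, -2.8, -0.6]
grip_width: 0.0
t17.40 tcp [ 0.5456 -0.0923  0.1226] xaxis yaw deg 6.03 z [ 0.0038 -0.0175 -0.9998] F [-0.4134 -2.8327 -0.5588] T [-0.5361  0.0327 -0.0151] w0.0000
r in tool -0.11140089680095146 0.042114159111463614 yaw 6.025398562330389 left to 4.5: 1.5253985623303894 Fpush 2.7736587571206655 Fx -0.7084152032813837
arm dir est deg (if touching, offs 34mm) 190.1462321340769 radius 0.1190956011182693
clock: 17.5
tcp_pos: [0.5447, -0.0903, 0.1226]
eef_rot: [3.12, 0.136, 0.004]
contact_force: [-0.6, -3.5, 0.0]
grip_width: 0.0002
t17.50 tcp [ 0.5447 -0.0903  0.1226] xaxis yaw deg 4.98 z [ 0.0031 -0.0183 -0.9998] F [-0.596  -3.5438  0.0447] T [-0.5682  0.096  -0.0023] w0.0002
r in tool -0.11140394346462089 0.04205576376166988 yaw 4.980260447867514 left to 4.5: 0.4802604478675141 Fpush 3.478680960033696 Fx -0.9013688193485636
arm dir est deg (if touching, offs 34mm) 189.07174398205566 radius 0.11907781441161
t17.50 tcp [ 0.5447 -0.0903  0.1226] xaxis yaw deg 4.98 z [ 0.0031 -0.0183 -0.9998] F [-0.596  -3.5438  0.0447] T [-0.5682  0.096  -0.0023] w0.0002
knob 0.89 [261.3203 200.2212] 10498 rgb [51. 51. 55.] [ 0.5425 -0.0508  0.17  ] [ 0.5425 -0.0507  0.1705]
collar 0.62 [260.9022 194.5782] 11783 rgb [66. 66. 70.] [ 0.5434 -0.0569  0.142 ] [ 0.5422 -0.049   0.1694]
t17.65 tcp [ 0.5446 -0.0899  0.1225] xaxis yaw deg 5.05 z [ 0.0029 -0.0176 -0.9998] F [-0.5873 -3.1646  0.4802] T [-0.4838  0.2259  0.0341] w0.0002
t17.70 tcp [ 0.5446 -0.0898  0.1225] xaxis yaw deg 5.05 z [ 0.003  -0.0175 -0.9998] F [-1.9051 -2.7937  0.813 ] T [-0.4545  0.2681 -0.0357] w0.0002
```

View pics/w15.png

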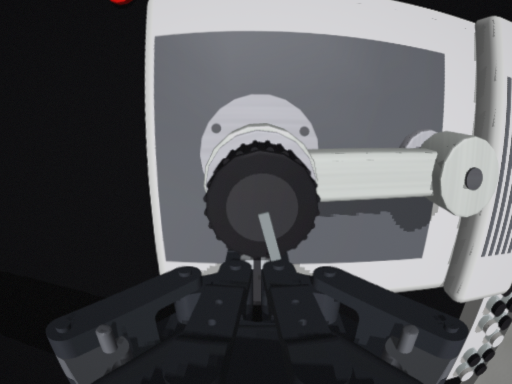

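```bash
for i in 1; do python3 -m handwheel '[{"dx":-0.02,"dy":-0.15,"dz":0,"spin":0.4,"jaw":1}]' 30|grep -E "tcp_pos|force"; done;  python3 -m handwheel '[{"dx":-0.02,"dy":-0.15,"dz":0,"spin":0.2,"jaw":1}]' 30|grep -E "tcp_pos|force"
```

```text
tcp_pos: [0.5442, -0.0887, 0.1225]
contact_force: [-1.8, -3.9, 2.2]
tcp_pos: [0.5437, -0.0874, 0.1225]
contact_force: [-2.5, -4.7, 2.7]
```

```bash
python3 -m handwheel '[{"dx":0,"dy":-0.15,"dz":0,"spin":0,"jaw":1}]' 30|grep -E "tcp_pos|force"
```

```text
tcp_pos: [0.5433, -0.0859, 0.1225]
contact_force: [-2.3, -4.1, 1.0]
```

```bash
python3 -m handwheel '[{"dx":0.03,"dy":-0.12,"dz":0,"spin":0,"jaw":1}]' 30|grep -E "tcp_pos|force"; python3 look.py wrist w16 knob; python3 arcs.py
```

```text
tcp_pos: [0.5433, -0.0846, 0.1223]
contact_force: [-2.7, -4.2, 1.2]
t18.15 tcp [ 0.5433 -0.0846  0.1223] xaxis yaw deg 4.41 z [ 0.001  -0.0188 -0.9998] F [-2.6769 -4.2481  1.1509] T [-0.5751  0.4192  0.0005] w0.0002
knob 0.81 [262.3693 200.6488] 10604 rgb [52. 51. 55.] [ 0.542  -0.0451  0.17  ] [ 0.5419 -0.045   0.1704]
knob 0.63 [331.0668 185.6787] 23244 rgb [123. 124. 125.] [ 0.5645 -0.0382  0.17  ] [ 0.5713 -0.0438  0.146 ]
t18.25 tcp [ 0.5434 -0.0845  0.1223] xaxis yaw deg 4.41 z [ 0.0012 -0.0186 -0.9998] F [-3.1374 -3.3942  0.0938] T [-0.6167  0.3651 -0.0316] w-0.0001
r in tool -0.11181108119720377 0.03728463579992253 yaw 4.414218657186397 left to 4.5: -0.08578134281360317 Fpush 3.142652847301058 Fx -3.389326684079442
arm dir est deg (if touching, offs 34mm) 186.08944977563866 radius 0.11786374313257052
```

```bash
python3 -m handwheel '[{"dx":-0.06,"dy":-0.12,"dz":0,"spin":0,"jaw":1}]' 30|grep -E "tcp_pos|force"; python3 arcs.py
```

```text
tcp_pos: [0.5433, -0.0844, 0.1224]
contact_force: [2.0, -10.5, -0.7]
t18.35 tcp [ 0.5433 -0.0844  0.1224] xaxis yaw deg 4.44 z [ 0.003  -0.0213 -0.9998] F [  1.9573 -10.48    -0.721 ] T [-1.6767 -0.2332 -0.0124] w-0.0000
r in tool -0.11188597363532099 0.03711514500295737 yaw 4.440745275232163 left to 4.5: -0.059254724767837 Fpush 10.60012351805264 Fx 1.139978583770358
arm dir est deg (if touching, offs 34mm) 186.0288849412385 radius 0.11788131779427263
```

```bash
python3 -m handwheel '[{"dx":-0.05,"dy":-0.1,"dz":0,"spin":0,"jaw":1}]' 30|grep -E "tcp_pos|force"; python3 arcs.py
```

```text
tcp_pos: [0.5434, -0.0844, 0.1224]
contact_force: [0.5, -6.8, -0.4]
t18.45 tcp [ 0.5434 -0.0844  0.1224] xaxis yaw deg 4.45 z [ 0.005  -0.0239 -0.9997] F [ 0.5113 -6.8188 -0.3936] T [-1.2776 -0.039  -0.0181] w0.0003
r in tool -0.11183235390280417 0.03718573716258092 yaw 4.449473570038758 left to 4.5: -0.050526429961242236 Fpush 6.837899167062455 Fx -0.019220439878087414
arm dir est deg (if touching, offs 34mm) 186.0742009559572 radius 0.11785268103766919
```

```bash
python3 -m handwheel '[{"dx":0,"dy":0.8,"dz":0,"spin":0,"jaw":1},{"dx":0,"dy":1.5,"dz":-0.5,"spin":0,"jaw":1},{"dx":0,"dy":1,"dz":-2,"spin":-4,"jaw":1},{"dx":0,"dy":0.5,"dz":-3,"spin":-8.5,"jaw":1},{"dx":0,"dy":0,"dz":-3,"spin":-8.5,"jaw":1},{"dx":0,"dy":0,"dz":-2,"spin":-8.5,"jaw":1},{"dx":0,"dy":0,"dz":-1,"spin":-8.5,"jaw":1},{"dx":0,"dy":0,"dz":0,"spin":-8.5,"jaw":-0.3},{"dx":0,"dy":0,"dz":0,"spin":-8.5,"jaw":-0.3},{"dx":0,"dy":0,"dz":0,"spin":-8.5,"jaw":-0.3}]' 30; python3 look.py wrist w17 knob,collar,press_arm
```

```text
clock: 19.45
tcp_pos: [0.5496, -0.123, 0.2468]
eef_rot: [2.575, 1.77, 0.01]
contact_force: [-0.5, -0.2, 0.5]
grip_width: 0.0435
t19.45 tcp [ 0.5496 -0.123   0.2468] xaxis yaw deg 69.02 z [ 0.0149 -0.0104 -0.9998] F [-0.4828 -0.2395  0.5369] T [-0.0024  0.0198 -0.0491] w0.0435
knob 0.88 [342.1252 157.0515] 2196 rgb [56. 57. 60.] [ 0.5398 -0.0497  0.17  ] [ 0.5397 -0.0497  0.1703]
knob 0.20 [348.3026 189.9952] 5873 rgb [127. 128. 129.] [ 0.5666 -0.0525  0.17  ] [ 0.5772 -0.0466  0.1414]
collar 0.88 [338.7673 155.162 ] 2703 rgb [70. 71. 74.] [ 0.5442 -0.0459  0.142 ] [ 0.5378 -0.0515  0.1688]
press_arm 0.65 [348.1305 189.761 ] 6016 rgb [126. 128. 129.] [ 0.5804 -0.0447  0.132 ] [ 0.5778 -0.0462  0.1392]
```

View pics/w17.png

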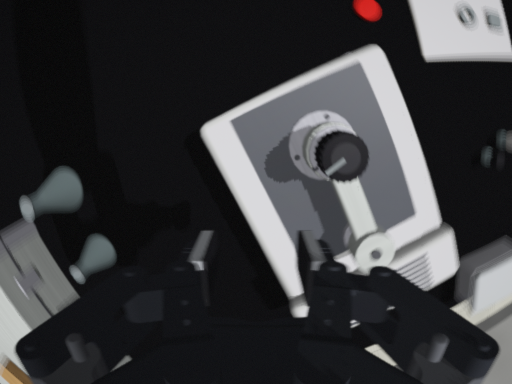

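```bash
python3 look.py wrist w18 knob,press_arm; python3 -c "
from h import *
goal(st(),[.542,-.047,.21],95)"
```

```text
t19.65 tcp [ 0.5492 -0.1228  0.2459] xaxis yaw deg 68.49 z [ 0.0133 -0.0107 -0.9999] F [ 0.1633 -0.0856 -0.236 ] T [-0.0102  0.0236 -0.0364] w0.0553
knob 0.64 [342.0563 157.0389] 2238 rgb [53. 53. 56.] [ 0.5396 -0.0497  0.17  ] [ 0.5396 -0.0497  0.1702]
press_arm 0.88 [348.7907 190.1533] 6039 rgb [125. 127. 128.] [ 0.5808 -0.0446  0.132 ] [ 0.578  -0.0461  0.1394]
t19.80 tcp [ 0.549  -0.1226  0.2455] xaxis yaw deg 68.59 z [ 0.0126 -0.0109 -0.9999] F [ 0.665   0.4233 -0.8046] T [ 0.0193 -0.013  -0.0256] w0.0555
goal tool cm [ 6.8059 -3.463   3.4623] spin -26.410346969371844
```

```bash
python3 -m handwheel '[{"dx":1,"dy":-0.5,"dz":0.5,"spin":0,"jaw":-0.3},{"dx":1.8,"dy":-0.9,"dz":0.5,"spin":0,"jaw":-0.3},{"dx":1.8,"dy":-0.9,"dz":0.5,"spin":0,"jaw":-0.3},{"dx":1.4,"dy":-0.7,"dz":0.5,"spin":0,"jaw":-0.3},{"dx":0.8,"dy":-0.4,"dz":0.5,"spin":-6,"jaw":-0.3},{"dx":0,"dy":0,"dz":0.5,"spin":-7,"jaw":-0.3},{"dx":0,"dy":0,"dz":0.2,"spin":-7,"jaw":-0.3},{"dx":0,"dy":0,"dz":0,"spin":-5,"jaw":-0.3},{"dx":0,"dy":0,"dz":0,"spin":0,"jaw":-0.3},{"dx":0,"dy":0,"dz":0,"spin":0,"jaw":-0.3}]' 30; python3 look.py wrist w19 knob,press_arm; python3 -c "
from h import *
goal(st(),[.541,-.047,.144],95)"
```

```text
clock: 20.8
tcp_pos: [0.5394, -0.0368, 0.2062]
eef_rot: [2.133, 2.294, 0.001]
contact_force: [0.4, -1.0, -0.0]
grip_width: 0.0554
t20.80 tcp [ 0.5394 -0.0368  0.2062] xaxis yaw deg 94.17 z [ 0.0071 -0.0058 -1.    ] F [ 0.3854 -0.9526 -0.0061] T [-0.0195  0.0319 -0.0227] w0.0554
knob 0.70 [241.1423 218.4936] 3128 rgb [34. 34. 36.] [ 0.5384 -0.0471  0.17  ] [ 0.5385 -0.0471  0.1698]
press_arm 0.88 [244.0434 236.8986] 6795 rgb [106. 107. 108.] [ 0.568  -0.0452  0.132 ] [ 0.5593 -0.0448  0.1515]
press_arm 0.20 [501.3757 272.2474] 873 rgb [ 95. 104. 106.] [0.6027 0.2448 0.132 ] [0.6605 0.371  0.0361]
t20.95 tcp [ 0.5396 -0.0373  0.2066] xaxis yaw deg 94.21 z [ 0.0076 -0.0061 -1.    ] F [-0.7174 -0.4927  0.1836] T [-0.0355 -0.0032 -0.0488] w0.0559
goal tool cm [-0.9395  0.0193  6.2621] spin -0.7907204385785747
```

View pics/w19.png

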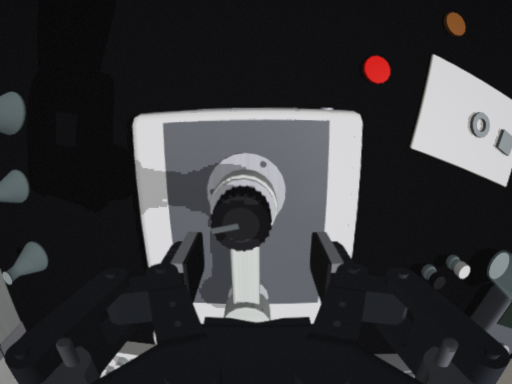

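```bash
python3 -m handwheel '[{"dx":-0.9,"dy":0.2,"dz":0,"spin":4,"jaw":-0.3},{"dx":0,"dy":0,"dz":0,"spin":8,"jaw":-0.3},{"dx":0,"dy":0,"dz":0,"spin":8.5,"jaw":-0.3},{"dx":0,"dy":0,"dz":0,"spin":8.5,"jaw":-0.3},{"dx":0,"dy":0,"dz":0,"spin":8.5,"jaw":-0.3},{"dx":0,"dy":0,"dz":0,"spin":8.5,"jaw":-0.3},{"dx":0,"dy":0,"dz":0,"spin":8.5,"jaw":-0.3},{"dx":0,"dy":0,"dz":0,"spin":8.5,"jaw":-0.3},{"dx":0,"dy":0,"dz":0,"spin":8.5,"jaw":-0.3},{"dx":0,"dy":0,"dz":0,"spin":5,"jaw":-0.3}]' 30;  python3 -m handwheel '[{"dx":0,"dy":0,"dz":0,"spin":2,"jaw":-0.3},{"dx":0,"dy":0,"dz":0,"spin":0,"jaw":-0.3}]';  python3 look.py wrist w20 knob,press_arm; python3 -c "
from h import *
goal(st(),[.542,-.0471,.144],15)"
```

```text
clock: 21.95
tcp_pos: [0.5433, -0.0472, 0.2081]
eef_rot: [3.103, 0.441, 0.015]
contact_force: [0.1, 1.0, 0.5]
grip_width: 0.0555
clock: 22.15
tcp_pos: [0.5435, -0.0474, 0.2084]
eef_rot: [3.111, 0.379, 0.016]
contact_force: [0.1, -0.2, 0.0]
grip_width: 0.0554
t22.15 tcp [ 0.5435 -0.0474  0.2084] xaxis yaw deg 13.90 z [ 0.0112 -0.0062 -0.9999] F [ 0.0702 -0.1788  0.006 ] T [0.0097 0.0182 0.0496] w0.0554
knob 0.75 [254.2429 214.2409] 3059 rgb [48. 48. 52.] [ 0.5413 -0.0439  0.17  ] [ 0.5413 -0.044   0.1697]
press_arm 0.84 [305.6328 210.5   ] 8846 rgb [135. 137. 138.] [ 0.5831 -0.0444  0.132 ] [ 0.581  -0.0421  0.1401]
t22.30 tcp [ 0.5435 -0.0473  0.2083] xaxis yaw deg 13.98 z [ 0.0111 -0.0062 -0.9999] F [ 0.1562 -0.3761 -0.4871] T [-0.0262  0.0362 -0.0205] w0.0553
goal tool cm [-0.1949 -0.1133  6.4321] spin -1.020026616642907
```

View pics/w20.png

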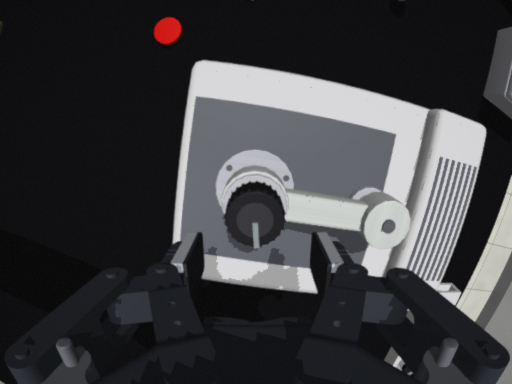

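```bash
for w in w15 w16 w19 w20 w18 w12; do echo $w; python3 fitplate.py $w "[.542,-.046]" 2>/dev/null; done
```

```text
w15
19 free [ 0.5423 -0.047   0.0357] fixed [ 0.5425 -0.0478] 0.00021877338120217834
w16
19 free [ 0.5423 -0.0471  0.0357] fixed [ 0.5425 -0.0478] 0.00017410279328713827
w19
22 free [ 0.5424 -0.0469  0.0356] fixed [ 0.543  -0.0475] 0.00023422504162597617
w20
19 free [ 0.5425 -0.0473  0.0358] fixed [ 0.5424 -0.0475] 0.00016941888161451653
w18
1 free [ 0.5439 -0.0482  0.0359] fixed [ 0.5439 -0.0481] 1.2780950742197206e-09
w12
40 free [ 0.5421 -0.0472  0.0358] fixed [ 0.5421 -0.0471] 0.0006214377642023677
```

Run:
```python
from h import *
f=np.load("pics/w11.npz"); c={k:f[k] for k in("fx","fy","cx","cy","origin","attitude")}; p=f["p"].astype(int)
print(p[215,254],p[194,254],p[200,254],p[240,257],p[180,255])
s=p[:,:,2]-p[:,:,0]; g=p.mean(2)
m=((p[:,:,1]-p[:,:,0]>3)&(g>135)&(g<165)).astype(np.uint8); m[:185]=0;m[250:]=0;m[:,:225]=0;m[:,285:]=0
m=cv2.morphologyEx(m,cv2.MORPH_OPEN,np.ones((3,3)))
k=max(cv2.findContours(m,0,1)[0],key=cv2.contourArea); P=np.array([onplane("wrist",c,q,.097)[:2] for q in k[:,0]])
from scipy.optimize import least_squares
r=least_squares(lambda q:np.hypot(*(P-q[:2]).T)-q[2],[.542,-.048,.017],loss="soft_l1",f_scale=.0003); print(r.x,np.abs(r.fun).mean(),P.min(0),P.max(0))
```

```text
[148 154 157] [130 137 139] [147 155 158] [138 139 146] [185 185 193]
[ 0.5418 -0.05    0.0162] 0.00021433749048335387 [ 0.5254 -0.0665] [ 0.5584 -0.0335]
```

```bash
python3 -m handwheel '[{"dx":-0.05,"dy":-0.03,"dz":1,"spin":0,"jaw":-0.3},{"dx":-0.05,"dy":-0.03,"dz":1.4,"spin":0,"jaw":-0.3},{"dx":-0.05,"dy":-0.02,"dz":1.3,"spin":0,"jaw":-0.3},{"dx":0,"dy":0,"dz":1,"spin":0,"jaw":-0.3},{"dx":0,"dy":0,"dz":0.5,"spin":0,"jaw":-0.3},{"dx":0,"dy":0,"dz":0.2,"spin":0,"jaw":-0.3},{"dx":0,"dy":0,"dz":0,"spin":0,"jaw":-0.3}]' 30;  python3 look.py wrist w21 knob; python3 -c "
from h import *
goal(st(),[.5424,-.0475,.144],15)"
```

```text
clock: 23.0
tcp_pos: [0.5407, -0.047, 0.1471]
eef_rot: [3.112, 0.382, 0.01]
contact_force: [0.2, -0.7, 0.3]
grip_width: 0.0554
t23.00 tcp [ 0.5407 -0.047   0.1471] xaxis yaw deg 14.01 z [ 0.0069 -0.0054 -1.    ] F [ 0.1705 -0.6537  0.2537] T [ 0.0129 -0.04    0.0342] w0.0554
knob 0.66 [260.1664 256.1632] 6190 rgb [44. 44. 48.] [ 0.5407 -0.0415  0.17  ] [ 0.5408 -0.0419  0.1692]
t23.10 tcp [ 0.5411 -0.047   0.1478] xaxis yaw deg 14.02 z [ 0.008  -0.0056 -1.    ] F [-0.2753  0.7204  0.2454] T [-0.015  -0.0234  0.0043] w0.0557
goal tool cm [0.1079 0.0729 0.3824] spin -0.9831123007142502
```

View pics/w21.png

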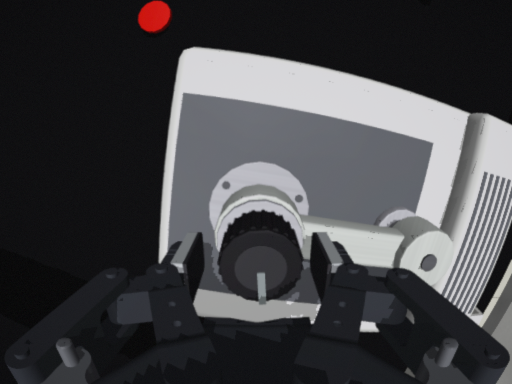

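Run:
```python
from h import *
f=np.load("pics/w21.npz"); c={k:f[k] for k in("fx","fy","cx","cy","origin","attitude")}; p=f["p"].astype(int)
cv2.imwrite("pics/c21.png",cv2.resize(f["p"][170:320,180:340,::-1],None,fx=5,fy=5,interpolation=cv2.INTER_NEAREST))
for C in([.5424,-.0475],[.5424,-.046]):
    q=np.array([proj("wrist",c,[C[0]+.0195*np.cos(a),C[1]+.0195*np.sin(a),.170]) for a in np.arange(0,6.28,.05)]); print(C,q.min(0),q.max(0),proj("wrist",c,[*C,.17]))
```

```text
[0.5424, -0.0475] [218.1907 228.928 ] [302.7602 302.0817] [260.5754 268.0353]
[0.5424, -0.046] [218.8063 225.8094] [303.7367 299.7085] [261.387  265.2858]
```

View pics/c21.png

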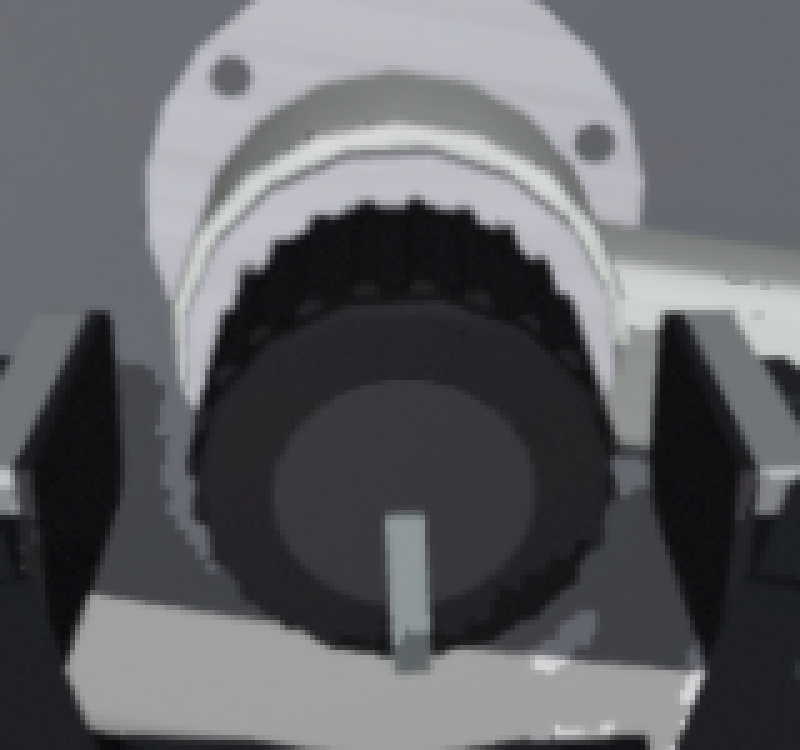

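```bash
python3 -m handwheel '[{"dx":0.1,"dy":0.06,"dz":0.2,"spin":0,"jaw":-0.3},{"dx":0.04,"dy":0.03,"dz":0.2,"spin":0,"jaw":-0.3},{"dx":0,"dy":0,"dz":0,"spin":0,"jaw":-0.3}]' 30;  python3 -c "
from h import *
goal(st(),[.5424,-.0475,.144],15)"
```

```text
clock: 23.4
tcp_pos: [0.5441, -0.0478, 0.1453]
eef_rot: [3.111, 0.382, 0.016]
contact_force: [-0.3, -0.2, -1.1]
grip_width: 0.0554
t23.40 tcp [ 0.5441 -0.0478  0.1453] xaxis yaw deg 14.02 z [ 0.0114 -0.0062 -0.9999] F [-0.3034 -0.1703 -1.0556] T [0.019  0.0203 0.0243] w0.0554
goal tool cm [-0.1542 -0.0722  0.1298] spin -0.9792232305710211
```

```bash
python3 -m handwheel '[{"dx":-0.12,"dy":-0.03,"dz":0.1,"spin":0,"jaw":-0.3},{"dx":0,"dy":0,"dz":0,"spin":0,"jaw":0}]' 50;  python3 -c "
from h import *
goal(st(),[.5424,-.0475,.144],15)"
```

```text
clock: 23.6
tcp_pos: [0.543, -0.0479, 0.1447]
eef_rot: [3.11, 0.382, 0.018]
contact_force: [0.4, -0.1, -0.0]
grip_width: 0.0435
t23.60 tcp [ 0.543  -0.0479  0.1447] xaxis yaw deg 14.02 z [ 0.0121 -0.0064 -0.9999] F [ 0.4409 -0.0628 -0.0189] T [ 0.0029  0.0312 -0.0047] w0.0435
goal tool cm [-0.0518 -0.0579  0.0669] spin -0.9824833749663107
```

```bash
python3 -m handwheel '[{"dx":-0.06,"dy":-0.04,"dz":0.05,"spin":0,"jaw":1},{"dx":0,"dy":0,"dz":0,"spin":0,"jaw":1},{"dx":0,"dy":0,"dz":0,"spin":0,"jaw":1},{"dx":0,"dy":0,"dz":0,"spin":0,"jaw":1}]' 50;  python3 -c "
from h import *
goal(st(),[.5424,-.0475,.144],15)"; python3 look.py wrist w22; python3 look.py side s22
```

```text
clock: 24.0
tcp_pos: [0.5427, -0.048, 0.1451]
eef_rot: [3.109, 0.382, 0.019]
contact_force: [-0.5, 0.8, 0.4]
grip_width: 0.0378
t24.00 tcp [ 0.5427 -0.048   0.1451] xaxis yaw deg 14.02 z [ 0.0133 -0.0072 -0.9999] F [-0.4707  0.8109  0.3685] T [-0.0417  0.0849 -0.0189] w0.0378
goal tool cm [-0.0156 -0.0559  0.1072] spin -0.9775382149357466
t24.00 tcp [ 0.5427 -0.048   0.1451] xaxis yaw deg 14.02 z [ 0.0133 -0.0072 -0.9999] F [-0.4707  0.8109  0.3685] T [-0.0417  0.0849 -0.0189] w0.0378
t24.05 tcp [ 0.5426 -0.048   0.1451] xaxis yaw deg 14.02 z [ 0.0132 -0.0072 -0.9999] F [ 1.0097 -0.2591 -0.5792] T [-0.0128  0.0956  0.0119] w0.0373
```

View pics/w22.png

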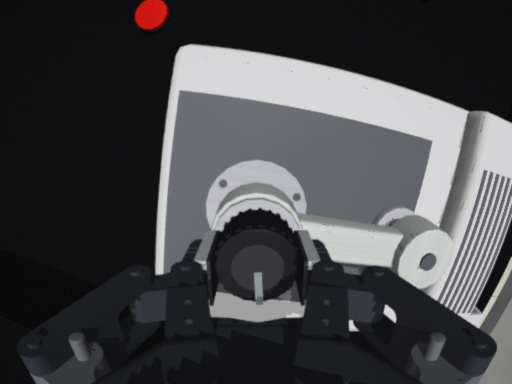

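```bash
python3 -m handwheel '[{"dx":0,"dy":0,"dz":0,"spin":3,"jaw":1},{"dx":0,"dy":0,"dz":0,"spin":5,"jaw":1}]' 50 >/dev/null; python3 -c "
from h import *
goal(st(),[.5424,-.0475,.144])"; python3 -m handwheel '[{"dx":0,"dy":0,"dz":0,"spin":5,"jaw":1}]' 50 >/dev/null; python3 -c "
from h import *
goal(st(),[.5424,-.0475,.144])"
```

```text
t24.30 tcp [ 0.5426 -0.048   0.1451] xaxis yaw deg 5.89 z [ 0.0128 -0.0077 -0.9999] F [0.1579 0.5367 0.4009] T [-0.0625  0.1626  0.3343] w0.0373
goal tool cm [-0.0138 -0.0556  0.1057] spin None
t24.40 tcp [ 0.5425 -0.048   0.145 ] xaxis yaw deg 0.75 z [ 0.0125 -0.0079 -0.9999] F [ 0.0277  0.5918 -0.246 ] T [-0.0375  0.1599  0.314 ] w0.0375
goal tool cm [-0.0134 -0.0537  0.1039] spin None
```

```bash
cat > t.py <<'E'
from h import *
o=observe(); m=R.from_rotvec(o["eef_rot"]).as_matrix(); y=np.degrees(np.arctan2(m[1,0],m[0,0]))
print("t%.2f turned %.2f  Tz %.3f"%(o["clock"],(14.02-y)%360,o["wrist_torque"][2]),"F",o["contact_force"],"tcp",o["tcp_pos"],"w%.4f q5 %.2f"%(o["grip_width"],o["q"][5]))
E
for i in 1; do python3 -m handwheel '[{"dx":0,"dy":0,"dz":0,"spin":4,"jaw":1}]' 50 >/dev/null; python3 t.py; python3 -m handwheel '[{"dx":0,"dy":0,"dz":0,"spin":4,"jaw":1}]' 50 >/dev/null; python3 t.py; done
```

```text
t24.50 turned 17.39  Tz 0.377 F [-0.0388 -0.2944  0.8367] tcp [ 0.5425 -0.048   0.1451] w0.0375 q5 -0.12
t24.60 turned 21.49  Tz 0.340 F [-0.5839 -0.5071 -0.2924] tcp [ 0.5424 -0.048   0.1451] w0.0378 q5 -0.05
```

```bash
python3 -m handwheel '[{"dx":0,"dy":0,"dz":0,"spin":4,"jaw":1}]' >/dev/null; python3 t.py; python3 -m handwheel '[{"dx":0,"dy":0,"dz":0,"spin":4,"jaw":1}]' >/dev/null; python3 t.py; python3 -m handwheel '[{"dx":0,"dy":0,"dz":0,"spin":4,"jaw":1}]' >/dev/null; python3 t.py
```

```text
t24.70 turned 25.60  Tz 0.319 F [0.0876 0.5378 0.0011] tcp [ 0.5424 -0.048   0.1451] w0.0370 q5 0.02
t24.80 turned 29.70  Tz 0.341 F [0.1914 0.3775 0.7005] tcp [ 0.5423 -0.048   0.1451] w0.0375 q5 0.09
t24.90 turned 33.81  Tz 0.303 F [ 0.1236 -0.4582  0.3555] tcp [ 0.5423 -0.048   0.1451] w0.0374 q5 0.16
```

```bash
python3 -m handwheel '[{"dx":0,"dy":0,"dz":0,"spin":4,"jaw":1}]' >/dev/null; python3 t.py; python3 -m handwheel '[{"dx":0,"dy":0,"dz":0,"spin":4,"jaw":1}]' >/dev/null; python3 t.py; python3 -m handwheel '[{"dx":0,"dy":0,"dz":0,"spin":4,"jaw":1}]' >/dev/null; python3 t.py
```

```text
t25.00 turned 37.91  Tz 0.298 F [0.3453 0.5877 0.7478] tcp [ 0.5423 -0.048   0.1451] w0.0375 q5 0.24
t25.10 turned 42.01  Tz 0.410 F [ 0.5488 -0.3253  0.3143] tcp [ 0.5422 -0.048   0.1451] w0.0374 q5 0.31
t25.20 turned 46.09  Tz 0.550 F [0.3248 0.2402 1.0768] tcp [ 0.5422 -0.0479  0.1452] w0.0375 q5 0.38
```

```bash
python3 -m handwheel '[{"dx":0,"dy":0,"dz":0,"spin":2,"jaw":1}]' >/dev/null; python3 t.py; python3 -m handwheel '[{"dx":0,"dy":0,"dz":0,"spin":2,"jaw":1}]' >/dev/null; python3 t.py
```

```text
t25.30 turned 48.12  Tz 0.504 F [ 0.4652 -0.6936  0.2724] tcp [ 0.5422 -0.0479  0.1452] w0.0379 q5 0.42
t25.40 turned 50.12  Tz 0.406 F [ 0.6312  0.3328 -0.3397] tcp [ 0.5422 -0.0479  0.1452] w0.0378 q5 0.45
```

```bash
python3 -m handwheel '[{"dx":0,"dy":0,"dz":0,"spin":2,"jaw":1}]' >/dev/null; python3 t.py; python3 -m handwheel '[{"dx":0,"dy":0,"dz":0,"spin":2,"jaw":1}]' >/dev/null; python3 t.py;python3 -m handwheel '[{"dx":0,"dy":0,"dz":0,"spin":2,"jaw":1}]' >/dev/null; python3 t.py
```

```text
t25.50 turned 52.16  Tz 0.167 F [ 1.1237 -0.1731  1.1181] tcp [ 0.5422 -0.0479  0.1452] w0.0373 q5 0.49
t25.60 turned 54.23  Tz -0.016 F [ 0.7099 -1.0993  1.002 ] tcp [ 0.5421 -0.0479  0.1452] w0.0377 q5 0.52
t25.70 turned 56.33  Tz -0.091 F [-0.0354  1.0444 -1.2107] tcp [ 0.5421 -0.0479  0.1452] w0.0376 q5 0.56
```

```bash
python3 -m handwheel '[{"dx":0,"dy":0,"dz":0,"spin":3,"jaw":1}]' >/dev/null; python3 t.py; python3 -m handwheel '[{"dx":0,"dy":0,"dz":0,"spin":3,"jaw":1}]' >/dev/null; python3 t.py;python3 -m handwheel '[{"dx":0,"dy":0,"dz":0,"spin":3,"jaw":1}]' >/dev/null; python3 t.py
```

```text
t25.80 turned 59.45  Tz -0.013 F [-0.3843  0.2578  0.7995] tcp [ 0.5421 -0.0478  0.1451] w0.0378 q5 0.61
t25.90 turned 62.55  Tz 0.274 F [-0.2824  0.2602  1.1817] tcp [ 0.5421 -0.0478  0.1452] w0.0377 q5 0.67
t26.00 turned 65.61  Tz 0.481 F [-0.1227 -0.2792  0.7494] tcp [ 0.5421 -0.0478  0.1452] w0.0376 q5 0.72
```

```bash
python3 -m handwheel '[{"dx":0,"dy":0,"dz":0,"spin":3,"jaw":1}]' >/dev/null; python3 t.py; python3 -m handwheel '[{"dx":0,"dy":0,"dz":0,"spin":2,"jaw":1}]' >/dev/null; python3 t.py;python3 -m handwheel '[{"dx":0,"dy":0,"dz":0,"spin":2,"jaw":1}]' >/dev/null; python3 t.py
```

```text
t26.10 turned 68.65  Tz 0.429 F [ 0.5333 -0.6422  0.7006] tcp [ 0.5421 -0.0478  0.1452] w0.0378 q5 0.78
t26.20 turned 70.68  Tz 0.353 F [ 0.6673 -0.4217  1.3261] tcp [ 0.5421 -0.0477  0.1452] w0.0376 q5 0.81
t26.30 turned 72.73  Tz 0.076 F [-0.3688 -0.4938  0.472 ] tcp [ 0.542  -0.0478  0.1452] w0.0370 q5 0.85
```

```bash
python3 -m handwheel '[{"dx":0,"dy":0,"dz":0,"spin":3,"jaw":1}]' >/dev/null; python3 t.py; python3 -m handwheel '[{"dx":0,"dy":0,"dz":0,"spin":3,"jaw":1}]' >/dev/null; python3 t.py;python3 -m handwheel '[{"dx":0,"dy":0,"dz":0,"spin":3,"jaw":1}]' >/dev/null; python3 t.py
```

```text
t26.40 turned 75.84  Tz -0.062 F [-0.0797 -0.7427  0.8397] tcp [ 0.542  -0.0477  0.1451] w0.0376 q5 0.90
t26.50 turned 78.99  Tz -0.034 F [ 0.1446 -0.4357  0.68  ] tcp [ 0.542  -0.0477  0.1452] w0.0375 q5 0.96
t26.60 turned 82.09  Tz 0.225 F [ 1.0443 -0.0466  0.6675] tcp [ 0.542  -0.0477  0.1452] w0.0376 q5 1.01
```

```bash
python3 -m handwheel '[{"dx":0,"dy":0,"dz":0,"spin":3,"jaw":1}]' >/dev/null; python3 t.py; python3 -m handwheel '[{"dx":0,"dy":0,"dz":0,"spin":3,"jaw":1}]' >/dev/null; python3 t.py;python3 -m handwheel '[{"dx":0,"dy":0,"dz":0,"spin":2,"jaw":1}]' >/dev/null; python3 t.py
```

```text
t26.70 turned 85.16  Tz 0.430 F [ 0.9583 -0.1825  1.1537] tcp [ 0.542  -0.0477  0.1452] w0.0377 q5 1.06
t26.80 turned 88.20  Tz 0.471 F [ 0.5218 -1.399   0.5693] tcp [ 0.5419 -0.0476  0.1452] w0.0376 q5 1.12
t26.90 turned 90.23  Tz 0.313 F [ 0.5133 -0.671   1.1871] tcp [ 0.5419 -0.0476  0.1451] w0.0374 q5 1.15
```

```bash
python3 -m handwheel '[{"dx":0,"dy":0,"dz":0,"spin":2,"jaw":1}]' >/dev/null; python3 t.py
```

```text
t27.00 turned 92.27  Tz 0.159 F [ 0.1388 -0.1975  0.3768] tcp [ 0.542  -0.0476  0.1452] w0.0378 q5 1.19
```

```bash
python3 -m handwheel '[{"dx":0,"dy":0,"dz":0,"spin":3,"jaw":1}]' >/dev/null; python3 t.py;python3 -m handwheel '[{"dx":0,"dy":0,"dz":0,"spin":3,"jaw":1}]' >/dev/null; python3 t.py; python3 -m handwheel '[{"dx":0,"dy":0,"dz":0,"spin":0.7,"jaw":1}]' >/dev/null; python3 t.py
```

```text
t27.10 turned 95.38  Tz -0.081 F [ 0.9276 -0.0988  0.5498] tcp [ 0.5419 -0.0476  0.1452] w0.0377 q5 1.24
t27.20 turned 98.52  Tz -0.036 F [-0.3332 -0.2453  0.2017] tcp [ 0.542  -0.0475  0.1452] w0.0375 q5 1.30
t27.30 turned 99.26  Tz 0.000 F [-0.4352 -0.3558 -0.1207] tcp [ 0.542  -0.0475  0.1452] w0.0378 q5 1.31
```

```bash
python3 -m handwheel '[{"dx":0,"dy":0,"dz":0,"spin":0,"jaw":0},{"dx":0,"dy":0,"dz":0,"spin":0,"jaw":-0.3},{"dx":0,"dy":0,"dz":0,"spin":0,"jaw":-0.3},{"dx":0,"dy":0,"dz":0,"spin":0,"jaw":-0.3}]' 50; python3 t.py; python3 -m handwheel '[{"dx":0,"dy":0,"dz":-0.8,"spin":0,"jaw":-0.3},{"dx":0,"dy":0,"dz":-1.5,"spin":0,"jaw":-0.3},{"dx":0,"dy":0,"dz":-2,"spin":0,"jaw":-0.3},{"dx":0,"dy":0,"dz":-2,"spin":0,"jaw":-0.3},{"dx":0,"dy":0,"dz":-2,"spin":0,"jaw":-0.3},{"dx":0,"dy":0,"dz":-1,"spin":0,"jaw":-0.3},{"dx":0,"dy":0,"dz":0,"spin":0,"jaw":-0.3}]'; python3 look.py wrist w23 knob; python3 look.py side s23; python3 look.py scene c23
```

```text
clock: 27.7
tcp_pos: [0.5417, -0.0473, 0.1446]
eef_rot: [2.311, -2.122, 0.019]
contact_force: [1.1, 0.0, -0.1]
grip_width: 0.0555
t27.70 turned 99.13  Tz 0.003 F [ 1.0583  0.0389 -0.0844] tcp [ 0.5417 -0.0473  0.1446] w0.0555 q5 1.31
clock: 28.4
tcp_pos: [0.5418, -0.0463, 0.2477]
eef_rot: [2.314, -2.123, 0.025]
contact_force: [-0.4, 0.4, -0.6]
grip_width: 0.0556
t28.40 tcp [ 0.5418 -0.0463  0.2477] xaxis yaw deg -85.06 z [ 0.0109 -0.0115 -0.9999] F [-0.3715  0.3592 -0.567 ] T [ 0.0008 -0.0036 -0.0255] w0.0556
knob 0.63 [256.6405 199.8448] 2075 rgb [49. 49. 52.] [ 0.545  -0.0468  0.17  ] [ 0.5451 -0.0468  0.1702]
knob 0.33 [256.6719 136.8651] 6939 rgb [149. 151. 151.] [ 0.5933 -0.0426  0.17  ] [ 0.5924 -0.0429  0.1539]
t28.50 tcp [ 0.541  -0.0461  0.2455] xaxis yaw deg -85.06 z [ 0.0076 -0.0109 -0.9999] F [ 0.0056 -1.0516  0.1386] T [-0.033   0.0018 -0.001 ] w0.0554
t28.55 tcp [ 0.5405 -0.046   0.2443] xaxis yaw deg -85.06 z [ 0.0057 -0.0106 -0.9999] F [-0.5654  0.1025  0.2283] T [ 0.048   0.0329 -0.0136] w0.0550
```

View pics/w23.png

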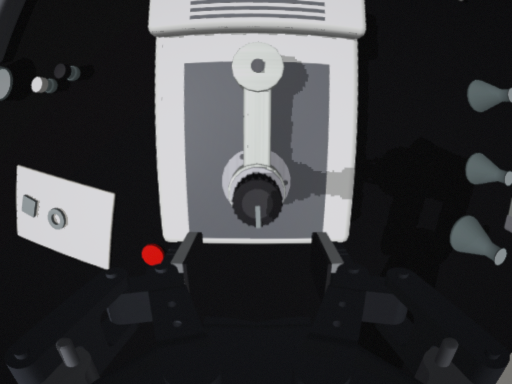

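```bash
python3 -m handwheel '[{"dx":1.5,"dy":0.5,"dz":0,"spin":0,"jaw":-0.3},{"dx":2.5,"dy":1,"dz":0,"spin":0,"jaw":-0.3},{"dx":2,"dy":1,"dz":0,"spin":0,"jaw":-0.3},{"dx":1,"dy":0.5,"dz":0,"spin":0,"jaw":-0.3},{"dx":0,"dy":0,"dz":0,"spin":0,"jaw":-0.3},{"dx":0,"dy":0,"dz":0,"spin":0,"jaw":-0.3}]' >/dev/null; python3 look.py wrist w24 collar,knob
python3 - <<'E'
import cv2
i=cv2.imread("pics/w24.png"); cv2.imwrite("pics/c24.png",cv2.resize(i[130:270,130:290],None,fx=5,fy=4))
i=cv2.resize(i[130:270,130:290],None,fx=5,fy=4)
E
```

```text
t29.20 tcp [ 0.5119 -0.1229  0.2377] xaxis yaw deg -85.05 z [-0.0064 -0.008  -0.9999] F [-0.0892 -0.3717  0.161 ] T [ 0.0159 -0.0181 -0.0288] w0.0560
collar 0.71 [165.5824 154.3958] 2938 rgb [71. 72. 75.] [ 0.5412 -0.045   0.142 ] [ 0.5454 -0.0529  0.1686]
knob 0.83 [162.1587 155.7585] 2331 rgb [56. 56. 60.] [ 0.5444 -0.0507  0.17  ] [ 0.5445 -0.0507  0.1702]
knob 0.34 [27.0034 53.8142] 296 rgb [36. 39. 40.] [0.6303 0.087  0.17  ] [0.6642 0.2195 0.0328]
```

View pics/w24.png

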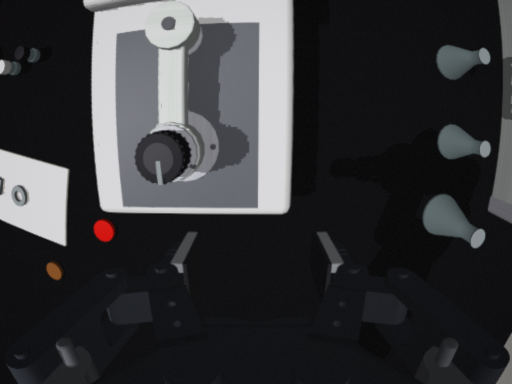

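Run:
```python
import cv2
i=cv2.imread("pics/s23.png"); cv2.imwrite("pics/c23s.png",cv2.resize(i[130:250,160:280],None,fx=5,fy=5))
```

```text
(no output)
```

View pics/c23s.png

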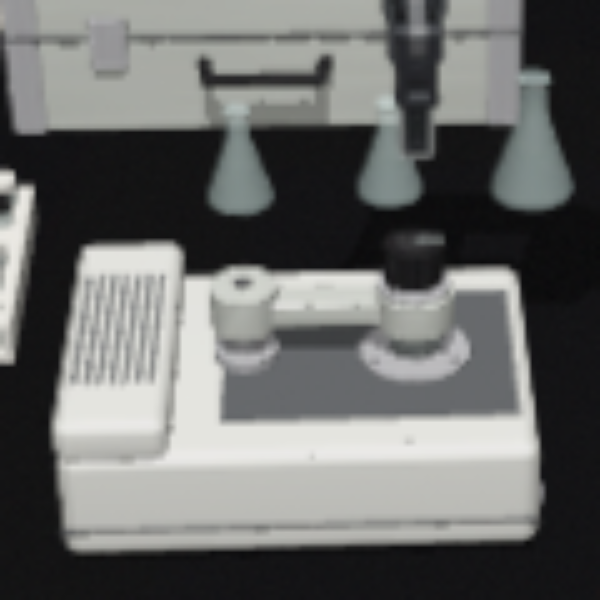

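Run:
```python
import cv2
i=cv2.imread("pics/w24.png"); cv2.imwrite("pics/c24.png",cv2.resize(i[115:190,125:215],None,fx=8,fy=8,interpolation=cv2.INTER_NEAREST)[:600])
```

```text
(no output)
```

View pics/c24.png

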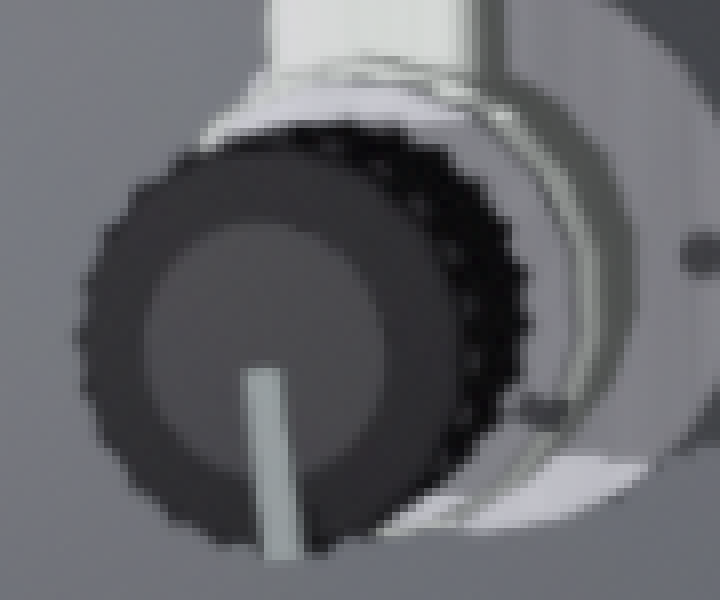

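Run:
```python
from h import *
f=np.load("pics/w24.npz"); c={k:f[k] for k in("fx","fy","cx","cy","origin","attitude")}
C=np.array([.5424,-.0475])
pip=onplane("wrist",c,(192.9,166.),.142)[:2]; pe=onplane("wrist",c,(160.3,183.1),.1705)[:2]; ps=onplane("wrist",c,(157.8,161.9),.1705)[:2]
kc=onplane("wrist",c,(125+262/8,115+350/8),.170)[:2]
ang=lambda v:np.degrees(np.arctan2(v[1],v[0]))
print("knob top centre",kc,"pip r",np.hypot(*(pip-C)),ang(pip-C),"ptr",np.hypot(*(pe-C)),ang(pe-C),ang(pe-ps),ang(pe-kc),"lead",(ang(pip-C)-ang(pe-C))%360,(ang(pip-C)-ang(pe-ps))%360)
```

```text
knob top centre [ 0.542  -0.0473] pip r 0.023302714567102787 -113.70107311516496 ptr 0.0187824539085308 -173.28358887139026 -172.20628093483643 -172.38738505666265 lead 59.582515756225305 58.50520781967147
```

```bash
python3 -c "
from h import *
st(); print(hand_in())"
```

```text
t29.35 tcp [ 0.5123 -0.1222  0.2381] xaxis yaw deg -84.97 z [-0.0058 -0.0083 -0.9999] F [-0.0587 -0.5167 -0.327 ] T [-0.0249 -0.0129 -0.0075] w0.0554
the job is handed in; nothing more can be done
None
```

I handed the job in at about 29 s. The disc is flat on the plate, the press arm is at its stop, and the press is screwed down by exactly three clicks. The robot has let go and is touching nothing. Two results were off: the disc's centring and the push at the stop.

**What I checked**
- **Clicks:** the torque peaked at about 0.5 N m and dropped three times, with the knob turned about 51°, 71° and 91°. I let go at zero torque. The last close picture puts the pointer 58.5 to 59.6° clockwise of the pip, against the expected 60°.
- **Press head:** after I let go, the knob's top centre was about 0.4 mm from the plate's centre, so the arm is still at its stop.
- **Disc placing:** it touched down at about 4.5 N, and its top measured 97 mm over the bench, as it should when lying flat.
- **Other things:** the ring, the square and the flasks show where they were in the last pictures. The vials and beaker stand where they were in earlier views, and I never came near them.

**What was off**
- **Disc centring:** it sits about 2.5 mm off the plate's centre, towards the spectrometer's −y side. When I released it I measured about 1 mm. A more careful fit, made after the arm was closed, gave 2.5 mm, and I left it rather than reopen the arm.
- **Push at the stop:** one reading reached about 10.5 N. I then sent one more push row before backing off, which read 6.8 N. Both are over the 6 N asked for.

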